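# Clear the packing scale and run its corner check

## Robot

A 6-joint arm with a two-finger parallel gripper is mounted at the origin on the work surface. World frame = base frame: x ahead of the robot, y to its left, z up, the work surface at z = 0. Lengths are in m, angles in rad, forces in N, time in s.
With the tool pointing down it reaches from about 0.375 to 0.9 m from the base axis. Payload 3.1 kg.
Tool frame: the origin (TCP) lies between the finger pads; the fingertips stand 19 mm ahead of it and the grasp point (between the pads) is the TCP; z points along the fingers, y is the line along which they close (so a half turn about z gives the same grasp; the last joint's range is limited). The gripper opens to 87 mm and grips with 3 to 60 N. Pads are 19 mm wide; open, the fingers measure 117 mm over their backs; the gripper's body (75 mm by 190 mm) begins 51 mm behind the grasp point.
Start: joints at [-1.488, 0.527, 1.433, -0, 1.181, -0.178], TCP at [0.161, -0.604, 0.202] pointing down, gripper open.
Joint ranges: [-3.08, 3.08], [-0.75, 2.2], [0.22, 2.44], [-1.43, 4.57], [0, 2.65], [-2.85, 2.85]. Speed limits (rad/s): [2.79, 2.79, 3.14, 3.14, 3.14, 3.14].

## Interface

Orientations are given as a unit quaternion [x, y, z, w].
In Python, from rig import telemetry, viewer, hand_in gives the robot as it stands. The module is installed in compiled form; this text tells all that it offers.
- The arm moves only by the shell command python3 -m creep 'ROWS' [FORCE]. ROWS is JSON, a list of rows, each an object with "translation": the shift along the tool's x, y, z in mm, a list of three; "roll": the turn about the tool's z in degrees; "gripper": the finger opening in mm, from 0 to 87. In form: [{"translation": [tx, ty, tz], "roll": roll, "gripper": gripper}, ...]. A call has 1 to 5 rows; each row is the pose to reach, as a shift and turn from the pose commanded when the call began, along the tool's axes at that moment; what a row does not reach only later rows make up. A row lasts 1/12 s, in which the tool goes at most 41.7 mm and 7.16 degrees, less where a joint would pass 70% of its speed; a pose out of reach is approached as far as the arm can. A call with a gripper value outside its range is refused whole. The fingers move at their own pace and stop on an object; FORCE is the grip in N (left out, the last holds). Time passes only in rows, so rows that repeat a pose let the fingers close. It gives the time, the measured TCP pose, the force, the opening and the grip force at its end, in the units of the state.
- telemetry.get_obs(): the state, without advancing time (a new reading comes with each control period).
- viewer.camera(name): name is "scene" or "top" or "wrist"; returns the picture (384x512x3 uint8, blue, green, red); there is no depth.
- viewer.camera_info(name): a dict with "intrinsics" (3x3 intrinsics, pixels), "rvec" (rotation vector, rad) and "tvec" (3), from world to camera coordinates, as OpenCV has them; the wrist camera has in their place "hand_eye" (4x4, takes a point from camera to tool coordinates, whose origin is the TCP and whose axes are the flange's). Camera axes: x right, y down, z forward; pixel columns grow to the right and rows downward; lengths in m; the calibration is good to about 2 mm. The wrist camera is an equidistant fisheye: a pixel r from the principal point sees the ray r / f radians off the axis. A picture is of the moment at which its call begins: read the wrist's pose just before it. camera_info takes no time and is no camera call.
- hand_in(): hands the job in; it is judged then, once.
Trained networks look in the newest picture that a camera, given by its name, has taken for a name from the list of things; names that differ only in an ending like _2 or _b are one class to them, and where a whole thing is asked for, a point or a joint stands for the part that bears it (a point fixed in the world has none). Each returns a list of dicts, best first, with "p" (0 to 1); they miss things now and then, are a little off and sometimes report something else, mostly with a low value. They report only what shows in the picture. A call takes as long as a camera call. They do not tell look-alikes from the thing itself.
- viewer.recognise(camera, thing): "bbox" ([left, top, width, height] in pixels, round what is visible of it).
The state is a dict: "time": time; "q": joint angles; "joint_velocities": joint speeds; "joint_torque": joint torques, N m; "position": TCP position; "tool_rot": TCP orientation; "ft_force": force on the tool from outside, world axes, zero at the start; "moment": the same for the moment, N m; "grip_width": finger opening in m; "grip_force": force on a finger pad.
Only numpy, scipy, OpenCV 4.12 (cv2) and the standard library are available. Lean on these libraries where they do the work, as an engineer would, in place of code of your own. Each camera call takes 0.05 s, during which the arm holds its last target. There are 200 camera calls.

## Task

Run the check on the packing table's scale: first put every crumpled paper ball and cardboard offcut, from the pan and from the table around it, into the grey waste bin, then press the green zero key fully down while the pan is empty. Next set the brass check weight in the rear left corner of the pan and the steel one in the rear right corner (left and right as the robot sees it), each upright with its long side along the back rail and pushed snug against both the rail and the side stop. With both in place press the yellow record key fully down, and leave the weights there and everything else on the table undisturbed.

Things in the scene. Friction and masses are not known exactly. Their poses are not given: they have to be found in the camera images.
- scale: fixed scale; origin under the pan centre at table level, x away from robot, y left, z up. Blue pan 220 (x) x 300 (y), top 85 high. On it a metal guard 12 high, 8 thick: back rail along the rear edge, inner face at x = +100; two side stops, 80 long, forward from the rail, inner faces at y = +140 and -140. White console in front: 300 wide, x -185 to -110, top 55 high
- left_corner (a point): inner corner of back rail and left (+y) side stop, at pan-top level; axes as the scale's
- right_corner (a point): inner corner of back rail and right (-y) side stop, at pan-top level; axes as the scale's
- zero_key_top (a point): centre of the top of the green zero key, 28 across, on the left of the console; pressed straight down
- zero_key (a joint): green zero key travel: 0 up, 0.006 m fully down at about 5 N; springs back
- record_key_top (a point): centre of the top of the yellow record key, 28 across, on the right of the console; pressed straight down
- record_key (a joint): yellow record key travel: 0 up, 0.006 m fully down at about 5 N; springs back
- bin: fixed grey open waste bin, 160 (x) x 180 (y) outside, walls 4, 80 tall; origin at the centre of its underside; left or right of the scale
- weight_brass: brass check weight, 0.5 kg (mass may differ a little): base bar 80 (x) x 30 (y) x 22 tall, and on it a grip rib 50 (x) x 14 (y) x 16 tall, so 38 tall in all; origin at the centre of its underside; starts on a black mat, 4 thick, across the scale from the bin
- weight_steel: steel check weight, same shape as the brass one; starts on the same mat
- ball1: crumpled brown paper ball, stiff, faceted, 34 to 46 across and 36 tall as it lies; origin at its centre; starts on the pan; may be absent
- ball2: crumpled brown paper ball, stiff, faceted, 34 to 46 across and 36 tall as it lies; origin at its centre; starts on the pan; may be absent
- offcut1: block of glued cardboard offcut, 55 (x) x 30 (y) x 28 (z); origin at its centre; starts on the pan; may be absent
- offcut2: block of glued cardboard offcut, 55 (x) x 30 (y) x 28 (z); origin at its centre; starts on the pan; may be absent
- ball3: crumpled brown paper ball, stiff, faceted, 34 to 46 across and 36 tall as it lies; origin at its centre; starts on the table beside the scale; may be absent
- offcut3: block of glued cardboard offcut, 55 (x) x 30 (y) x 28 (z); origin at its centre; starts on the table beside the scale; may be absent
- flour_pack: bystander, not to be disturbed: upright white paper flour packet, 70 x 100 x 170 tall; origin at the centre of its underside
- tape_roll: bystander, not to be disturbed: orange roll of packing tape, 90 across, 48 tall; origin at the centre of its underside
- stapler: bystander, not to be disturbed: red and black stapler, 140 x 34 x 44 tall; origin at the centre of its underside
- marker: bystander, not to be disturbed: blue marker pen with black cap, 140 x 18 x 18, lying; origin at the centre of its underside
- label_roll: bystander, not to be disturbed: roll of white labels, 52 across, 32 tall; origin at the centre of its underside
Mind the look-alikes: they are no part of the job. Leave any blue look-alike of the bin alone.

How it is judged:
On the way, in this order (a step that is already met when the one before it is completed fails the run):
1. every scrap lies in the waste bin (x of ball1 in the frame of bin between -0.08 and 0.08 m and y of ball1 in the frame of bin between -0.09 and 0.09 m and z of ball1 in the frame of bin between 0 and 0.075 m and x of ball2 in the frame of bin between -0.08 and 0.08 m and y of ball2 in the frame of bin between -0.09 and 0.09 m and z of ball2 in the frame of bin between 0 and 0.075 m and x of offcut1 in the frame of bin between -0.08 and 0.08 m and y of offcut1 in the frame of bin between -0.09 and 0.09 m and z of offcut1 in the frame of bin between 0 and 0.075 m and x of offcut2 in the frame of bin between -0.08 and 0.08 m and y of offcut2 in the frame of bin between -0.09 and 0.09 m and z of offcut2 in the frame of bin between 0 and 0.075 m and x of ball3 in the frame of bin between -0.08 and 0.08 m and y of ball3 in the frame of bin between -0.09 and 0.09 m and z of ball3 in the frame of bin between 0 and 0.075 m and x of offcut3 in the frame of bin between -0.08 and 0.08 m and y of offcut3 in the frame of bin between -0.09 and 0.09 m and z of offcut3 in the frame of bin between 0 and 0.075 m), for 0.2 s.
2. the green zero key is pressed fully down with the scraps in the bin and the pan empty (all of step 1 and value of joint zero_key above 0.0045 m and z of each of weight_brass, weight_steel in the frame of left_corner below -0.03 m), for 0.05 s.
3. both weights stand in their corners, snug against rail and side stop (x of weight_brass in the frame of left_corner between -0.019 and -0.011 m and y of weight_brass in the frame of left_corner between -0.044 and -0.036 m and z of weight_brass in the frame of left_corner between -0.004 and 0.004 m and angle between the x axis of weight_brass and the y axis of left_corner, either way round below 0.07 rad and angle between each of weight_brass, weight_steel's own z axis and vertical below 0.1 rad and x of weight_steel in the frame of right_corner between -0.019 and -0.011 m and y of weight_steel in the frame of right_corner between 0.036 and 0.044 m and z of weight_steel in the frame of right_corner between -0.004 and 0.004 m and angle between the x axis of weight_steel and the y axis of right_corner, either way round below 0.07 rad), for 0.2 s.
4. the yellow record key is pressed fully down with both weights in their corners (all of step 3 and value of joint record_key above 0.0045 m), for 0.05 s.
At the end, for the whole second after the job is handed in: Every scrap present rests in the bin below its rim; the brass weight stands upright on the pan in the rear left corner and the steel one in the rear right corner, long side along the back rail within 4 degrees, each within 4 mm of the rail and of the side stop; all at rest (all of step 1 and all of step 3 and linear speed of each of ball1, ball2, offcut1, offcut2, ball3, offcut3, weight_brass, weight_steel below 0.03 m/s); the robot touches nothing.
It fails at once if a bystander (flour packet, tape roll, stapler, marker, label roll) is moved more than 3 cm (distance of any of flour_pack, tape_roll, stapler, marker, label_roll from where it was at the start of the episode above 0.03 m).
Of ball1, ball2, offcut1, offcut2, ball3, offcut3 only 4 to 6 are there at a start; the rules pass over those that are not, and their reading is None.
At some moment in a run one of weight_brass, weight_steel, ball1, offcut1, ball3 may be knocked a few centimetres aside while the robot is not near it.
Once in a run the grip may slacken for a moment while it holds something.
It also fails if it takes over 208 s, if anything falls off the work surface, if the arm or the gripper's body presses on something with over 40 N, if the wrist force passes 120 N, or if a joint passes its speed limit or range.

## Working session

There is one attempt and no reset: what is moved stays moved. The work goes in short steps, Python scripts to look and compute and a shell command to move; the robot and the scene stay as the last step left them, time stands still between calls to the robot, and variables do not carry over. Pictures are saved under pics/ and viewed, at most 14 in all, crops included, and the job is handed in when it is done.

```bash
mkdir -p pics; ls; python3 - <<'E'
from rig import telemetry, viewer
import cv2,numpy as np
s=telemetry.get_obs()
for k,v in s.items(): print(k,np.round(v,3))
for c in ("scene","top","wrist"):
    print(c,{k:np.round(v,3).tolist() for k,v in viewer.camera_info(c).items()})
    cv2.imwrite(f"pics/{c}0.png",viewer.camera(c))
a=cv2.imread("pics/top0.png")
E
```

```text
pics
time 0.0
q [-1.488  0.528  1.434 -0.     1.181 -0.178]
joint_velocities [ 0.001  0.001  0.002 -0.001 -0.001 -0.   ]
joint_torque [ -0.    -44.004 -17.659   0.063   0.058  -0.   ]
position [ 0.161 -0.603  0.201]
tool_rot [ 0.992  0.13   0.    -0.001]
ft_force [ 0.664 -0.455  0.331]
moment [-0.024  0.046  0.033]
grip_force 0.0
grip_width 0.087
scene {'intrinsics': [[387.583, 0.0, 257.412], [0.0, 387.583, 192.769], [0.0, 0.0, 1.0]], 'rvec': [1.321, 2.099, -1.007], 'tvec': [0.196, -0.179, 1.574]}
top {'intrinsics': [[431.328, 0.0, 250.669], [0.0, 431.328, 186.12], [0.0, 0.0, 1.0]], 'rvec': [2.139, -2.116, 0.183], 'tvec': [0.01, 0.476, 1.391]}
wrist {'intrinsics': [[297.319, 0.0, 255.38], [0.0, 297.319, 192.929], [0.0, 0.0, 1.0]], 'hand_eye': [[-0.0, -0.964, -0.264, 0.073], [1.0, -0.0, 0.001, 0.001], [-0.001, -0.264, 0.964, -0.183], [0.0, 0.0, 0.0, 1.0]]}
```

View pics/top0.png

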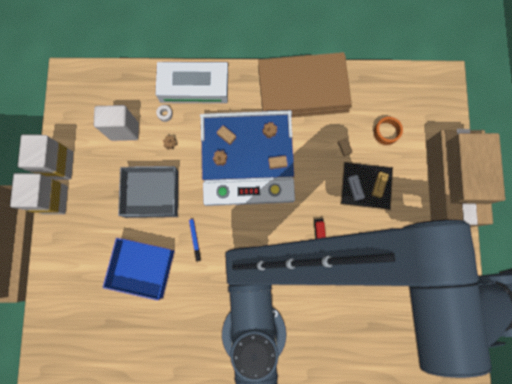

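View pics/scene0.png

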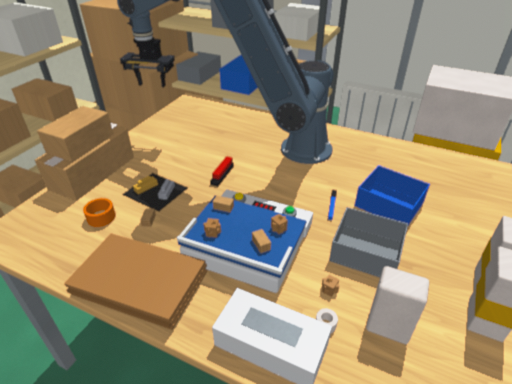

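The top view shows the grey bin at (149,191) and the blue look-alike at (140,268). The scale is at (248,157), with scraps on the pan at (226,134), (270,129), (220,158) and (278,161). ball3 is at (170,141), offcut3 at (344,147), and the weights on the mat at (355,187) and (380,183). The scene view agrees with this.

```bash
cat > h.py <<'E'
import cv2,numpy as np
from scipy.spatial.transform import Rotation as R
from rig import telemetry, viewer
def cam(c):
    i=viewer.camera_info(c); return np.array(i["intrinsics"]),np.array(i["rvec"]),np.array(i["tvec"])
def ray(c,uv,pose=None):
    uv=np.array(uv,float)
    if c=="wrist":
        i=viewer.camera_info(c);K=np.array(i["intrinsics"]);H=np.array(i["hand_eye"])
        d=(uv-K[:2,2])/K[0,0];r=np.hypot(*d);v=np.array([*(d/max(r,1e-9)*np.sin(r)),np.cos(r)])
        p,q=pose;Rw=R.from_quat(q).as_matrix()
        return np.array(p)+Rw@H[:3,3],Rw@H[:3,:3]@v
    K,rv,t=cam(c);M=R.from_rotvec(rv).as_matrix()
    v=M.T@(np.linalg.inv(K)@[*uv,1]);return -M.T@t,v/np.linalg.norm(v)
def atz(c,uv,z,pose=None):
    o,d=ray(c,uv,pose);return o+d*(z-o[2])/d[2]
def tri(rays):
    A=sum(np.eye(3)-np.outer(d,d) for o,d in rays);b=sum((np.eye(3)-np.outer(d,d))@o for o,d in rays)
    return np.linalg.solve(A,b)
def proj(c,P,pose=None):
    P=np.array(P,float)
    if c=="wrist":
        i=viewer.camera_info(c);K=np.array(i["intrinsics"]);H=np.array(i["hand_eye"])
        p,q=pose;T=np.eye(4);T[:3,:3]=R.from_quat(q).as_matrix();T[:3,3]=p
        x=np.linalg.inv(T@H)@[*P,1];r=np.hypot(x[0],x[1]);th=np.arctan2(r,x[2])
        return K[:2,2]+K[0,0]*th*x[:2]/r
    K,rv,t=cam(c);return cv2.projectPoints(P.reshape(1,1,3),rv,t,K,None)[0].ravel()
def yaw(q): 
    M=R.from_quat(q).as_matrix();return np.degrees(np.arctan2(M[1,0],M[0,0]))
def to(target,ya=None):
    s=telemetry.get_obs();M=R.from_quat(s["tool_rot"]).as_matrix()
    y=yaw(s["tool_rot"]);d=M.T@(np.array(target)-s["position"])*1000
    print("move",np.round(d,1),"roll",None if ya is None else round((y-ya+90)%180-90,1),"yaw",round(y,1),"t",round(s["time"],1))
def rec(c,n): return viewer.recognise(c,n)
E
cat > m1.py <<'E'
from h import *
viewer.camera("top");viewer.camera("scene")
for n in "ball1 offcut1 weight_brass weight_steel bin scale zero_key_top record_key_top marker stapler label_roll flour_pack tape_roll".split():
    D={c:[r for r in rec(c,n) if r["p"]>.2] for c in("top","scene")}
    cen=lambda r:(r["bbox"][0]+r["bbox"][2]/2,r["bbox"][1]+r["bbox"][3]/2)
    print(n)
    for r in D["top"]:
        ra=ray("top",cen(r));best=None
        for r2 in D["scene"]:
            rb=ray("scene",cen(r2));X=tri([ra,rb]);e=np.linalg.norm(np.cross(X-ra[0],ra[1]))
            if best is None or e<best[0]: best=(e,X,r2["bbox"])
        print("  ",round(r["p"],2),np.round(r["bbox"]),"" if best is None else (round(best[0],4),np.round(best[1],3)))
E
python3 m1.py; python3 - <<'E'
import cv2
a=cv2.imread("pics/top0.png")[90:225,100:420]
cv2.imwrite("pics/topz.png",cv2.resize(a,None,fx=2.5,fy=2.5,interpolation=cv2.INTER_CUBIC))
E
```

```text
ball1
   0.73 [161. 137.  16.   9.] (np.float64(0.0006), array([0.63 , 0.296, 0.026]))
   0.69 [263. 120.  13.  19.] (np.float64(0.0002), array([ 0.655, -0.045,  0.099]))
   0.65 [211. 148.  17.  17.] (np.float64(0.0003), array([0.559, 0.115, 0.108]))
offcut1
   0.69 [220. 125.  15.  21.] (np.float64(0.0019), array([0.631, 0.094, 0.095]))
   0.68 [210. 150.  17.  15.] (np.float64(0.0243), array([0.581, 0.1  , 0.05 ]))
   0.59 [269. 157.  17.  14.] (np.float64(0.0663), array([ 0.545, -0.016, -0.016]))
   0.59 [339. 140.  11.  18.] (np.float64(0.001), array([ 0.616, -0.307,  0.011]))
   0.42 [371. 118.  34.  27.] (np.float64(0.0751), array([ 0.634, -0.383,  0.026]))
weight_brass
   0.7 [372. 172.  18.  26.] (np.float64(0.0002), array([ 0.488, -0.425,  0.013]))
weight_steel
   0.82 [345. 176.  19.  20.] (np.float64(0.0009), array([ 0.483, -0.335,  0.022]))
   0.64 [372. 118.  29.  26.] (np.float64(0.0852), array([ 0.598, -0.333,  0.139]))
bin
   0.83 [118. 167.  60.  51.] (np.float64(0.0004), array([0.452, 0.354, 0.044]))
   0.57 [101. 238.  73.  67.] (np.float64(0.0016), array([0.194, 
[... 211 characters left out ...]
87.   6.   9.] (np.float64(0.0014), array([0.451, 0.11 , 0.069]))
record_key_top
   0.5 [165. 136.  14.  13.] (np.float64(0.0024), array([ 0.661,  0.312, -0.09 ]))
   0.38 [272. 186.   7.   9.] (np.float64(0.0037), array([ 0.456, -0.064,  0.072]))
marker
   0.74 [191. 217.   9.  43.] (np.float64(0.0045), array([0.301, 0.202, 0.011]))
stapler
   0.58 [312. 221.  14.  16.] (np.float64(0.005), array([ 0.334, -0.203,  0.042]))
label_roll
   0.61 [157. 105.  15.  16.] (np.float64(0.003), array([0.735, 0.32 , 0.019]))
flour_pack
   0.87 [ 90. 105.  49.  37.] (np.float64(0.0027), array([0.675, 0.464, 0.087]))
tape_roll
   0.75 [371. 116.  33.  30.] (np.float64(0.0), array([ 0.676, -0.454,  0.025]))
```

View pics/topz.png

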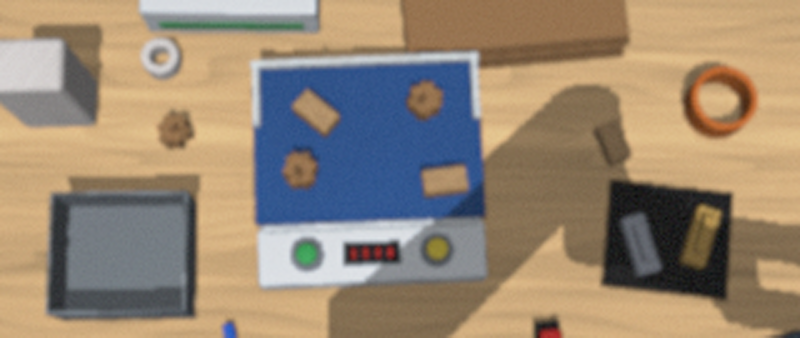

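Everything the networks reported matches the picture. In the zoomed view, offcut A is at (316,111), offcut B at (445,180) and offcut3 at (612,144), the steel weight at (641,244) and the brass at (701,237). The scale is turned only slightly. Next I'll fly over the weights and take a wrist view there.

```bash
python3 - <<'E'
from h import *
Z=lambda u,v:(u/2.5+100,v/2.5+90)
def w(u,v,z): return np.round(atz("top",Z(u,v),z),4)
def ang(a,b,z):
    A=w(*a,z);B=w(*b,z);d=B-A;return np.round((A+B)/2,3),np.round(np.degrees(np.arctan2(d[1],d[0])),1)
print("rail",ang((252,62),(478,55),.097)); print("pan front",ang((258,222),(486,216),.085))
print("side",ang((260,222),(256,125),.085)); print("keys",ang((307,253),(436,249),.065))
print("binfront",ang((50,316),(192,314),.08),"left",ang((50,316),(50,196),.08))
E
python3 -m creep '[{"translation":[40,0,-20],"roll":7,"gripper":87},{"translation":[80,0,-40],"roll":14,"gripper":87},{"translation":[120,0,-60],"roll":15,"gripper":87},{"translation":[160,0,-60],"roll":15,"gripper":87},{"translation":[200,0,-60],"roll":15,"gripper":87}]'
python3 -c "
from h import *
to([.5,-.37,.27],0)"
```

```text
rail (array([0.709, 0.032, 0.097]), np.float64(-87.6))
pan front (array([0.496, 0.021, 0.085]), np.float64(-87.9))
side (array([0.556, 0.17 , 0.085]), np.float64(4.0))
keys (array([0.458, 0.021, 0.065]), np.float64(-87.6))
binfront (array([0.369, 0.34 , 0.08 ]), np.float64(-88.6)) left (array([0.445, 0.436, 0.08 ]), np.float64(3.6))
time: 1.97
position: [0.3514, -0.5543, 0.2646]
tool_rot: [1.0, -0.001, 0.001, 0.002]
ft_force: [0.3, -0.3, -1.0]
grip_width: 0.087
grip_force: 0.0
move [ 148.2 -184.5   -5.9] roll -0.1 yaw -0.1 t 2.0
```

```bash
python3 -m creep '[{"translation":[32,-40,-5],"roll":0,"gripper":87},{"translation":[64,-80,-5],"roll":0,"gripper":87},{"translation":[96,-120,-5],"roll":0,"gripper":87},{"translation":[128,-160,-5],"roll":0,"gripper":87},{"translation":[148,-185,-5],"roll":0,"gripper":87}]' >/dev/null
python3 -m creep '[{"translation":[0,0,0],"roll":0,"gripper":87},{"translation":[0,0,0],"roll":0,"gripper":87}]'
cat > snap.py <<'E'
import sys,json
from h import *
s=telemetry.get_obs();im=viewer.camera("wrist");n=sys.argv[1]
cv2.imwrite(f"pics/{n}.png",im);json.dump([list(map(float,s["position"])),list(map(float,s["tool_rot"]))],open(f"{n}.json","w"))
for t in sys.argv[2:]:
    for r in rec("wrist",t):
        if r["p"]>.3: print(t,round(r["p"],2),np.round(r["bbox"]))
big=cv2.resize(im,None,fx=1.5,fy=1.5,interpolation=cv2.INTER_CUBIC);cv2.imwrite(f"pics/{n}z.png",big)
E
python3 snap.py w1 weight_brass weight_steel offcut3
```

```text
time: 2.55
position: [0.4812, -0.3889, 0.2672]
tool_rot: [1.0, 0.002, -0.0, 0.0]
ft_force: [0.2, -0.0, 0.5]
grip_width: 0.0871
grip_force: 0.0
weight_brass 0.94 [262. 131.  35.  54.]
weight_steel 0.78 [206. 140.  33.  56.]
weight_steel 0.65 [ 37. 176.  20.  20.]
offcut3 0.72 [182.  48.  37.  42.]
offcut3 0.61 [ 15. 118.  43.  31.]
```

View pics/w1z.png

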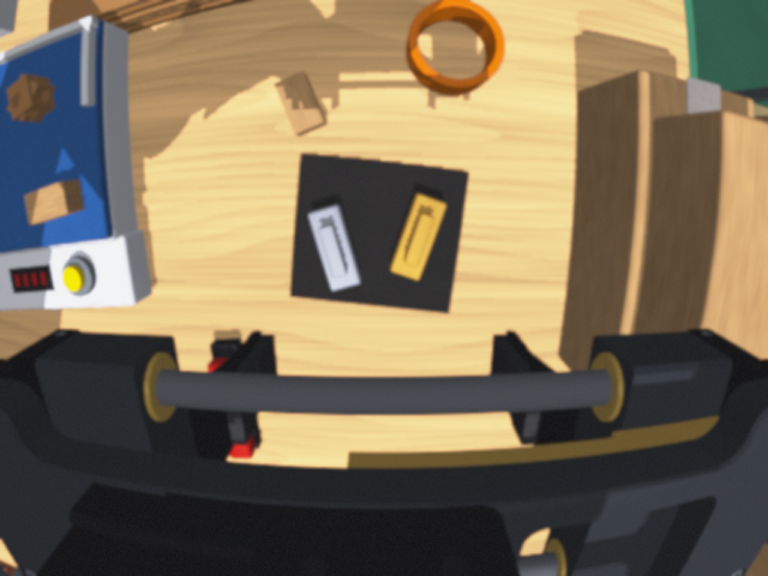

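The wrist view (zoomed) shows the steel weight at (334,248), the brass at (418,237) and offcut3 at (301,103), clear of the tape roll. Offcut3 is first.

```bash
cat >> h.py <<'E'
import json
def W(n,u,v,z): return atz("wrist",(u/1.5,v/1.5),z,json.load(open(f"{n}.json")))
def seg(n,a,b,z):
    A=W(n,*a,z);B=W(n,*b,z);d=B-A
    return np.round((A+B)/2,4),round(np.linalg.norm(d)*1000,1),round(np.degrees(np.arctan2(d[1],d[0])),1)
E
python3 - <<'E'
from h import *
P=json.load(open("w1.json"))
for n,b,t in(("off",(182,48,37,42),(339,140,11,18)),("brass",(262,131,35,54),(372,172,18,26)),("steel",(206,140,33,56),(345,176,19,20))):
    c=lambda b:(b[0]+b[2]/2,b[1]+b[3]/2)
    print(n,np.round(tri([ray("wrist",c(b),P),ray("top",c(t))]),4),np.round(atz("wrist",c(b),.02,P),4))
print("off edge",seg("w1",(277,85),(291,122),.028),seg("w1",(303,72),(325,120),.028))
print("steel",seg("w1",(308,212),(333,290),.026),seg("w1",(341,204),(360,283),.026))
print("brass",seg("w1",(416,194),(391,271),.026),seg("w1",(446,203),(416,280),.026))
to([.613,-.308,.15],10)
E
```

```text
off [ 0.6204 -0.3083  0.0023] [ 0.621  -0.3105  0.02  ]
brass [ 0.4891 -0.4256  0.0164] [ 0.4898 -0.425   0.02  ]
steel [ 0.4794 -0.3381  0.0251] [ 0.4747 -0.3413  0.02  ]
off edge (array([ 0.6208, -0.2957,  0.028 ]), np.float64(39.7), np.float64(-159.5)) (array([ 0.6268, -0.3244,  0.028 ]), np.float64(52.5), np.float64(-156.1))
steel (array([ 0.4764, -0.329 ,  0.026 ]), np.float64(80.7), np.float64(-163.7)) (array([ 0.4836, -0.3584,  0.026 ]), np.float64(79.5), np.float64(-167.2))
brass (array([ 0.4946, -0.4091,  0.026 ]), np.float64(78.6), np.float64(162.9)) (array([ 0.486 , -0.4359,  0.026 ]), np.float64(80.7), np.float64(160.2))
move [133.8 -84.8 117. ] roll -10.2 yaw -0.2 t 2.8
```

```bash
python3 -m creep '[{"translation":[27,-16,24],"roll":-6,"gripper":87},{"translation":[55,-32,48],"roll":-12,"gripper":87},{"translation":[83,-48,72],"roll":-18,"gripper":87},{"translation":[111,-64,96],"roll":-23,"gripper":87},{"translation":[139,-80,117],"roll":-23,"gripper":87}]' 20 >/dev/null
python3 -m creep '[{"translation":[0,0,0],"roll":0,"gripper":87}]'>/dev/null
python3 -c "
from h import *
to([.620,-.309,.021],23)"
```

```text
move [ -0.3   2.1 123. ] roll 0.0 yaw 23.0 t 3.2
```

```bash
python3 -m creep '[{"translation":[0,1,41],"roll":0,"gripper":87},{"translation":[0,2,80],"roll":0,"gripper":87},{"translation":[0,2,110],"roll":0,"gripper":87},{"translation":[0,2,122],"roll":0,"gripper":87},{"translation":[0,2,122],"roll":0,"gripper":10}]' 20
python3 -m creep '[{"translation":[0,0,0],"roll":0,"gripper":10},{"translation":[0,0,0],"roll":0,"gripper":10},{"translation":[0,0,0],"roll":0,"gripper":10},{"translation":[0,0,0],"roll":0,"gripper":10},{"translation":[0,0,0],"roll":0,"gripper":10}]'
```

```text
time: 3.67
position: [0.6164, -0.3132, 0.0244]
tool_rot: [0.98, 0.198, -0.003, -0.003]
ft_force: [-0.4, 0.2, -1.0]
grip_width: 0.0847
grip_force: 0.0
time: 4.08
position: [0.6205, -0.3138, 0.03]
tool_rot: [0.98, 0.199, 0.001, 0.001]
ft_force: [0.9, 0.3, 0.3]
grip_width: 0.0549
grip_force: 0.0
```

```bash
python3 -m creep '[{"translation":[0,0,0],"roll":0,"gripper":10},{"translation":[0,0,0],"roll":0,"gripper":10},{"translation":[0,0,0],"roll":0,"gripper":10},{"translation":[0,0,0],"roll":0,"gripper":10}]'
python3 -c "
from h import *
for i in range(3): print(np.round(telemetry.get_obs()['position'],4), telemetry.get_obs()['grip_width'])"
```

```text
time: 4.42
position: [0.6196, -0.313, 0.0281]
tool_rot: [0.98, 0.199, -0.0, -0.0]
ft_force: [0.1, 0.6, 0.1]
grip_width: 0.028
grip_force: 0.0
[ 0.6196 -0.313   0.0281] 0.028035106034177457
[ 0.6196 -0.313   0.0281] 0.028035106034177457
[ 0.6196 -0.313   0.0281] 0.028035106034177457
```

```bash
python3 -m creep '[{"translation":[0,0,0],"roll":0,"gripper":10},{"translation":[0,0,0],"roll":0,"gripper":10}]'
python3 snap.py w2 offcut3
```

```text
time: 4.58
position: [0.6196, -0.3131, 0.028]
tool_rot: [0.98, 0.199, -0.0, -0.0]
ft_force: [0.4, 0.7, 0.1]
grip_width: 0.0158
grip_force: 0.0
offcut3 0.83 [228. 172.  46.  78.]
```

View pics/w2.png

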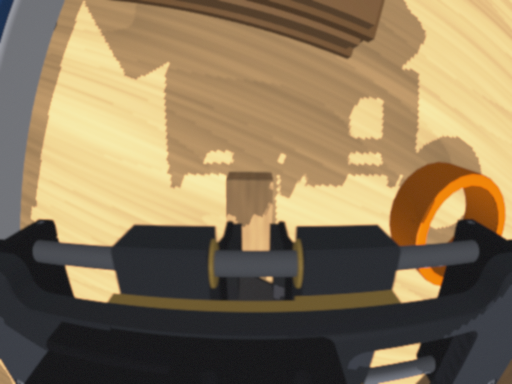

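```bash
python3 - <<'E'
from h import *
P=json.load(open("w2.json"));M=R.from_quat(P[1]).as_matrix()
for d in([0,0,0],[0,0,.019],[.0275,0,.0],[.0275,.015,.0],[.0275,-.015,0],[-.0275,0,0]): print(d,np.round(proj("wrist",np.array(P[0])+M@d,P)))
for uv in((228,172),(272,172),(250,172),(272,215)):
  for z in(.028,.0): print(uv,z,np.round(M.T@(atz("wrist",uv,z,P)-P[0]),4))
E
```

```text
[0, 0, 0] [254. 227.]
[0, 0, 0.019] [254. 217.]
[0.0275, 0, 0.0] [254. 186.]
[0.0275, 0.015, 0.0] [278. 186.]
[0.0275, -0.015, 0] [230. 186.]
[-0.0275, 0, 0] [254. 263.]
(228, 172) 0.028 [ 0.0366 -0.0162 -0.    ]
(228, 172) 0.0 [ 0.031  -0.0188  0.028 ]
(272, 172) 0.028 [ 0.0366  0.0114 -0.0001]
(272, 172) 0.0 [0.031  0.013  0.0279]
(250, 172) 0.028 [ 0.0366 -0.0024 -0.0001]
(250, 172) 0.0 [ 0.031  -0.0029  0.0279]
(272, 215) 0.028 [ 0.0081  0.0118 -0.0001]
(272, 215) 0.0 [-0.0019  0.0135  0.0279]
```

```bash
python3 -c "
import cv2
a=cv2.imread('pics/w2.png')[150:310,190:320];cv2.imwrite('pics/w2c.png',cv2.resize(a,None,fx=3.7,fy=3.7,interpolation=cv2.INTER_CUBIC))"
```

```text
(no output)
```

View pics/w2c.png

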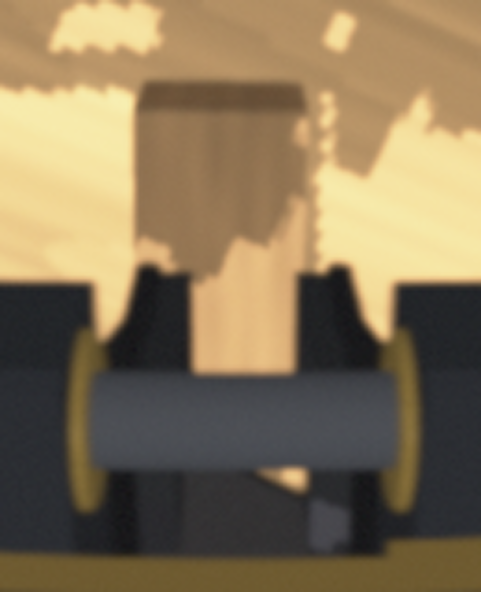

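The crop shows the fingers drawn over the block's edges and closed to 16 mm with no force, so they seem to be above the block. I'll feel for contact to find out.

```bash
python3 -m creep '[{"translation":[0,0,2],"roll":0,"gripper":10},{"translation":[0,0,4],"roll":0,"gripper":10},{"translation":[0,0,4],"roll":0,"gripper":10}]'
python3 -m creep '[{"translation":[0,0,2],"roll":0,"gripper":10},{"translation":[0,0,4],"roll":0,"gripper":10},{"translation":[0,0,4],"roll":0,"gripper":10}]'
```

```text
time: 4.93
position: [0.6192, -0.3129, 0.0234]
tool_rot: [0.98, 0.199, -0.0, -0.0]
ft_force: [0.3, -0.9, 0.2]
grip_width: 0.0101
grip_force: 0.0
time: 5.18
position: [0.6193, -0.3129, 0.0195]
tool_rot: [0.98, 0.199, -0.0, -0.0]
ft_force: [1.4, 0.3, 0.5]
grip_width: 0.01
grip_force: 0.0
```

```bash
python3 snap.py w3 offcut3; python3 -c "
import cv2,numpy as np
from rig import viewer
a=cv2.imread('pics/w3.png')[140:310,190:320];a=cv2.resize(a,None,fx=3.4,fy=3.4,interpolation=cv2.INTER_CUBIC)
s=viewer.camera('scene');cv2.imwrite('pics/scene1.png',s);s=cv2.resize(s[150:290,80:190],None,fx=3.2,fy=4.1286,interpolation=cv2.INTER_CUBIC)
h=min(a.shape[0],s.shape[0]);cv2.imwrite('pics/w3c.png',np.hstack([a[:h],s[:h]]));print(a.shape,s.shape)"
```

```text
offcut3 0.59 [225. 171.  50.  78.]
(578, 442, 3) (578, 352, 3)
```

View pics/w3c.png

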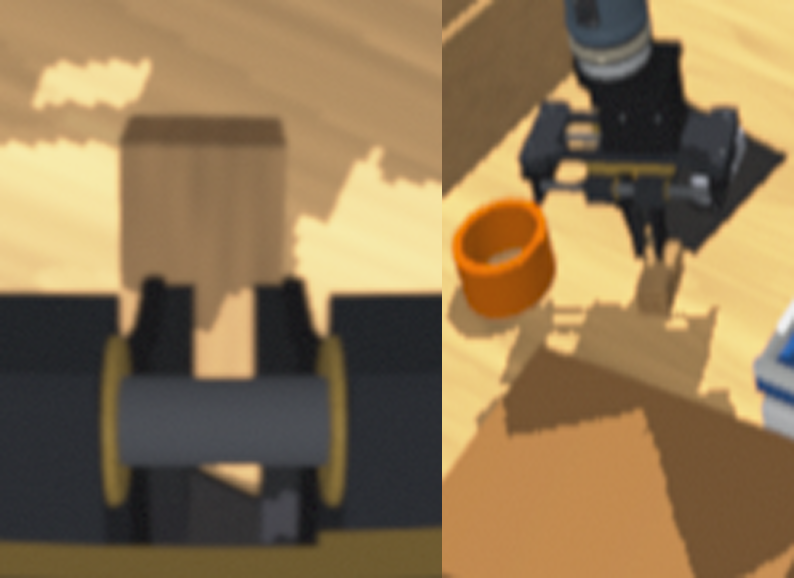

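```bash
python3 - <<'E'
from h import *
s=telemetry.get_obs();print(s["position"],s["tool_rot"],s["q"])
M=R.from_quat(s["tool_rot"]).as_matrix()
for d in([0,0,0],[0,0,.019],[0,0,-.051]): print(d,np.round(proj("scene",s["position"]+M@d),1))
print("obj .62,-.309",np.round(proj("scene",[.62,-.309,.014]),1))
print("scene offcut pixel at z=.014",atz("scene",(148,219),.014),"tip px z0",atz("scene",(146.6,211.8),.0), atz("scene",(146.6,211.8),.019))
viewer.camera("top");print(rec("top","offcut3"))
E
```

```text
[ 0.61960026 -0.31313908  0.01999125] [ 9.80024310e-01  1.98877726e-01 -3.43737753e-05 -3.39453606e-05] [-6.28524822e-01  8.35223758e-01  1.36532287e+00 -5.92817832e-06
  9.41142521e-01  5.41849718e-01]
[0, 0, 0] [146.  214.9]
[0, 0, 0.019] [147.  219.3]
[0, 0, -0.051] [143.  202.6]
obj .62,-.309 [147.3 216.7]
scene offcut pixel at z=.014 [ 0.62757579 -0.30018445  0.014     ] tip px z0 [ 5.90270072e-01 -3.38179704e-01  1.11022302e-16] [ 0.60605542 -0.32152324  0.019     ]
[{'bbox': [221.1, 125.6, 14.3, 19.6], 'p': 0.45}, {'bbox': [372.1, 176.9, 17.5, 18.3], 'p': 0.2}]
```

Both cameras show the fingertips higher than the telemetry puts them, and there is no contact force. I'll lower in small steps to find the actual contact height.

```bash
python3 -m creep '[{"translation":[0,0,2],"roll":0,"gripper":10},{"translation":[0,0,3],"roll":0,"gripper":10},{"translation":[0,0,3],"roll":0,"gripper":10}]' | egrep 'pos|ft'
python3 -m creep '[{"translation":[0,0,2],"roll":0,"gripper":10},{"translation":[0,0,3],"roll":0,"gripper":10},{"translation":[0,0,3],"roll":0,"gripper":10}]' | egrep 'pos|ft'
python3 -m creep '[{"translation":[0,0,1],"roll":0,"gripper":10},{"translation":[0,0,2],"roll":0,"gripper":10},{"translation":[0,0,2],"roll":0,"gripper":10}]' | egrep 'pos|ft'
```

```text
position: [0.6194, -0.313, 0.0167]
ft_force: [-0.0, 0.1, -0.8]
position: [0.6194, -0.313, 0.0137]
ft_force: [0.0, -0.7, 0.7]
position: [0.6195, -0.313, 0.0118]
ft_force: [0.1, -0.2, -0.4]
```

```bash
for i in 1; do python3 -m creep '[{"translation":[0,0,2],"roll":0,"gripper":10},{"translation":[0,0,3],"roll":0,"gripper":10},{"translation":[0,0,3],"roll":0,"gripper":10}]' | egrep 'pos|ft'; done
python3 -m creep '[{"translation":[0,0,2],"roll":0,"gripper":10},{"translation":[0,0,3],"roll":0,"gripper":10},{"translation":[0,0,3],"roll":0,"gripper":10}]' | egrep 'pos|ft'
python3 snap.py w4 offcut3 tape_roll
python3 -c "
import cv2,numpy as np
from rig import viewer
a=cv2.imread('pics/w4.png');a=cv2.resize(a,(440,330))
s=viewer.camera('scene');cv2.imwrite('pics/scene2.png',s);s=cv2.resize(s[150:250,100:210],None,fx=3.2,fy=3.3,interpolation=cv2.INTER_CUBIC)
cv2.imwrite('pics/w4c.png',np.hstack([a,s]))"
```

```text
position: [0.6194, -0.313, 0.0087]
ft_force: [0.9, -0.2, -0.2]
position: [0.6198, -0.3132, 0.008]
ft_force: [-2.3, 1.8, 9.4]
offcut3 0.67 [224. 176.  50.  76.]
tape_roll 0.6 [401. 165. 111. 128.]
```

View pics/w4c.png

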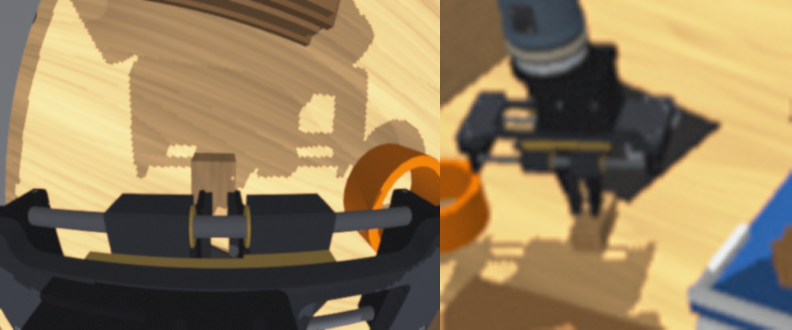

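Contact with the block top came at a TCP reading of z = 0.008 m. The real fingertips are therefore about 20 mm behind the reported TCP (39 mm from nominal), which matches what the pictures show. I'll set tip height as reading + 0.020 from here on.

```bash
python3 -m creep '[{"translation":[0,0,-10],"roll":0,"gripper":55},{"translation":[0,0,-10],"roll":0,"gripper":55},{"translation":[0,0,-10],"roll":0,"gripper":55},{"translation":[0,0,-10],"roll":0,"gripper":55},{"translation":[2,-2,-10],"roll":0,"gripper":55}]' 20 | egrep 'width'
python3 -m creep '[{"translation":[0,0,0],"roll":0,"gripper":55},{"translation":[0,0,20],"roll":0,"gripper":55},{"translation":[0,0,31],"roll":0,"gripper":55},{"translation":[0,0,31],"roll":0,"gripper":15},{"translation":[0,0,31],"roll":0,"gripper":15}]' | egrep 'pos|ft|width'
python3 -m creep '[{"translation":[0,0,0],"roll":0,"gripper":15},{"translation":[0,0,0],"roll":0,"gripper":15},{"translation":[0,0,0],"roll":0,"gripper":15},{"translation":[0,0,0],"roll":0,"gripper":15},{"translation":[0,0,0],"roll":0,"gripper":15}]'
```

```text
grip_width: 0.0357
position: [0.6197, -0.3097, -0.0164]
ft_force: [-0.4, 0.2, 0.4]
grip_width: 0.0477
time: 8.13
position: [0.6212, -0.3109, -0.0141]
tool_rot: [0.98, 0.199, 0.001, 0.001]
ft_force: [-0.7, -0.7, 1.5]
grip_width: 0.0301
grip_force: 20.0
```

```bash
python3 -m creep '[{"translation":[0,0,-30],"roll":0,"gripper":15},{"translation":[0,0,-70],"roll":6,"gripper":15},{"translation":[0,0,-110],"roll":12,"gripper":15},{"translation":[0,0,-150],"roll":18,"gripper":15},{"translation":[0,0,-150],"roll":23,"gripper":15}]' | egrep 'pos|width'
python3 -m creep '[{"translation":[-10,-40,0],"roll":0,"gripper":15},{"translation":[-20,-80,0],"roll":0,"gripper":15},{"translation":[-30,-120,0],"roll":0,"gripper":15},{"translation":[-40,-160,0],"roll":0,"gripper":15},{"translation":[-50,-200,0],"roll":0,"gripper":15}]' | egrep 'pos|width'
python3 -m creep '[{"translation":[-10,-40,0],"roll":0,"gripper":15},{"translation":[-20,-80,0],"roll":0,"gripper":15},{"translation":[-30,-120,0],"roll":0,"gripper":15},{"translation":[-40,-160,0],"roll":0,"gripper":15},{"translation":[-50,-200,0],"roll":0,"gripper":15}]' | egrep 'pos|width'
python3 -m creep '[{"translation":[-10,-40,0],"roll":0,"gripper":15},{"translation":[-20,-80,0],"roll":0,"gripper":15},{"translation":[-30,-120,0],"roll":0,"gripper":15},{"translation":[-40,-160,0],"roll":0,"gripper":15},{"translation":[-50,-200,0],"roll":0,"gripper":15}]' | egrep 'pos|width'
python3 -m creep '[{"translation":[0,0,0],"roll":0,"gripper":15},{"translation":[0,0,0],"roll":0,"gripper":15}]' | egrep 'time|pos|rot|width'
python3 -c "
from h import *
to([.475,.385,.02],0)"
```

```text
position: [0.626, -0.314, 0.1455]
grip_width: 0.0297
position: [0.57, -0.1089, 0.1354]
grip_width: 0.0298
position: [0.5203, 0.0913, 0.1355]
grip_width: 0.0295
position: [0.4705, 0.2915, 0.1355]
grip_width: 0.0301
time: 9.97
position: [0.4703, 0.2917, 0.1353]
tool_rot: [1.0, 0.002, 0.0, -0.0]
grip_width: 0.0301
move [  5.  -93.2 115.3] roll 0.2 yaw 0.2 t 10.0
```

```bash
python3 -m creep '[{"translation":[5,-41,0],"roll":0,"gripper":15},{"translation":[5,-82,0],"roll":0,"gripper":15},{"translation":[5,-93,30],"roll":0,"gripper":15},{"translation":[5,-93,70],"roll":0,"gripper":15},{"translation":[5,-93,110],"roll":0,"gripper":15}]' | egrep 'pos|width'
python3 -m creep '[{"translation":[0,0,0],"roll":0,"gripper":15},{"translation":[0,0,0],"roll":0,"gripper":50},{"translation":[0,0,0],"roll":0,"gripper":50},{"translation":[0,0,0],"roll":0,"gripper":50},{"translation":[0,0,-30],"roll":0,"gripper":50}]' | egrep 'pos|width'
python3 -m creep '[{"translation":[0,0,-41],"roll":0,"gripper":55},{"translation":[0,0,-82],"roll":0,"gripper":55},{"translation":[0,0,-120],"roll":0,"gripper":87},{"translation":[0,0,-160],"roll":0,"gripper":87},{"translation":[0,0,-180],"roll":0,"gripper":87}]' | egrep 'pos|width'
python3 -c "
from h import *
to([.6,.297,.20],0)"
```

```text
position: [0.4786, 0.383, 0.0253]
grip_width: 0.03
position: [0.4749, 0.3809, 0.054]
grip_width: 0.0464
position: [0.4794, 0.3839, 0.2451]
grip_width: 0.0672
move [120.1  87.1  46.1] roll -0.1 yaw -0.1 t 11.2
```

```bash
python3 -m creep '[{"translation":[30,22,10],"roll":0,"gripper":87},{"translation":[60,44,20],"roll":0,"gripper":87},{"translation":[90,66,30],"roll":0,"gripper":87},{"translation":[116,84,40],"roll":0,"gripper":87},{"translation":[116,84,40],"roll":0,"gripper":87}]' >/dev/null
python3 -m creep '[{"translation":[0,0,0],"roll":0,"gripper":87},{"translation":[0,0,0],"roll":0,"gripper":87}]' | egrep 'pos'
python3 snap.py w5 ball3 flour_pack label_roll bin offcut3 offcut1
python3 - <<'E'
from h import *
viewer.camera("top");viewer.camera("scene")
for c in("top","scene"):
    for n in("ball3","offcut1","flour_pack"): print(c,n,[(round(r["p"],2),np.round(r["bbox"]).tolist()) for r in rec(c,n) if r["p"]>.3])
E
```

```text
position: [0.5926, 0.2985, 0.1978]
ball3 0.74 [236. 126.  46.  37.]
ball3 0.63 [398. 205.  43.  22.]
ball3 0.47 [504. 134.   7.  25.]
flour_pack 0.96 [ 22.  65. 149.  96.]
label_roll 0.58 [215.  35.  48.  46.]
bin 0.98 [129. 213. 160.  98.]
offcut3 0.75 [186. 240.  26.  37.]
offcut3 0.64 [415. 128.  52.  56.]
offcut3 0.57 [499. 208.  13.  33.]
offcut1 0.75 [186. 240.  26.  37.]
offcut1 0.64 [415. 128.  52.  56.]
offcut1 0.57 [499. 208.  13.  33.]
top ball3 [(0.63, [212.0, 148.0, 14.0, 18.0]), (0.43, [265.0, 120.0, 11.0, 21.0])]
top offcut1 [(0.53, [270.0, 158.0, 19.0, 13.0]), (0.5, [220.0, 128.0, 14.0, 18.0])]
top flour_pack [(0.55, [94.0, 113.0, 5.0, 15.0])]
scene ball3 [(0.74, [201.0, 215.0, 22.0, 25.0]), (0.73, [272.0, 216.0, 16.0, 15.0]), (0.67, [322.0, 274.0, 16.0, 23.0])]
scene offcut1 [(0.68, [251.0, 230.0, 21.0, 24.0]), (0.51, [215.0, 196.0, 21.0, 17.0])]
scene flour_pack [(0.95, [367.0, 270.0, 62.0, 74.0])]
```

View pics/w5z.png

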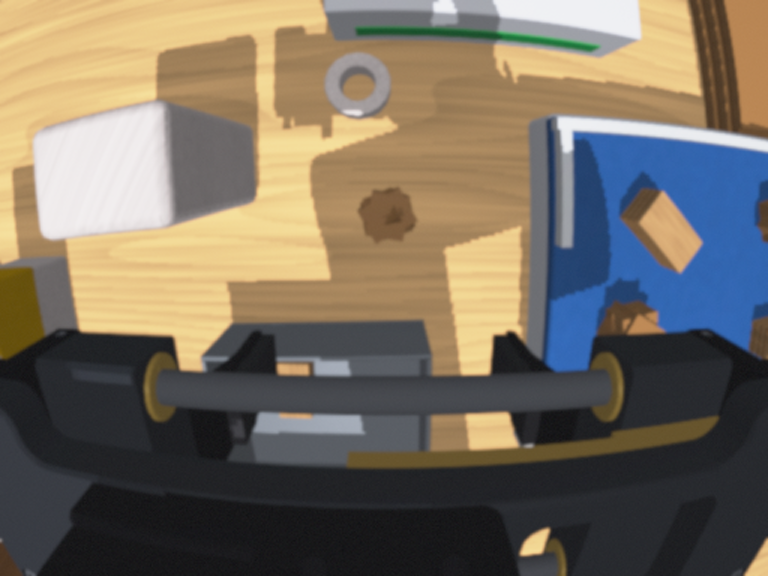

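Offcut3 lies in the bin, at (295,377). ball3 is at (387,215), between the label roll and the bin.

```bash
python3 - <<'E'
from h import *
P=json.load(open("w5.json"))
print(atz("wrist",(258,143.5),.018,P), tri([ray("wrist",(258,143.5),P),ray("scene",(330,285.5))]))
print("flour near side bottom",W("w5",170,228,.17),W("w5",253,200,0),"bin far right",W("w5",430,322,.08),W("w5",232,322,.08))
b=atz("wrist",(258,143.5),.018,P); to([b[0],b[1]-.006,-.014],0)
E
```

```text
[0.62966112 0.294721   0.018     ] [0.62921861 0.29564741 0.01516124]
flour near side bottom [0.64117868 0.40716602 0.17      ] [0.64346196 0.41154442 0.        ] bin far right [0.5597116  0.26440516 0.08      ] [0.55908648 0.41029598 0.08      ]
move [ 37.4   9.7 208.9] roll -0.1 yaw -0.1 t 12.6
```

```bash
python3 -m creep '[{"translation":[37,10,10],"roll":0,"gripper":87},{"translation":[37,10,50],"roll":0,"gripper":87},{"translation":[37,10,91],"roll":0,"gripper":87},{"translation":[37,10,132],"roll":0,"gripper":87},{"translation":[37,10,173],"roll":0,"gripper":87}]' 20 | egrep 'pos|ft|width'
python3 -m creep '[{"translation":[0,0,20],"roll":0,"gripper":75},{"translation":[0,0,35],"roll":0,"gripper":50},{"translation":[0,0,35],"roll":0,"gripper":20},{"translation":[0,0,35],"roll":0,"gripper":20},{"translation":[0,0,35],"roll":0,"gripper":20}]' | egrep 'pos|ft|width'
python3 -m creep '[{"translation":[0,0,0],"roll":0,"gripper":20},{"translation":[0,0,0],"roll":0,"gripper":20},{"translation":[0,0,0],"roll":0,"gripper":20},{"translation":[0,0,0],"roll":0,"gripper":20},{"translation":[0,0,0],"roll":0,"gripper":20}]' | egrep 'pos|ft|width|force'
```

```text
position: [0.6297, 0.2882, 0.0207]
ft_force: [0.1, 0.2, -0.1]
grip_width: 0.0869
position: [0.6312, 0.2891, -0.0109]
ft_force: [0.7, -0.8, 0.5]
grip_width: 0.0616
position: [0.6308, 0.2889, -0.0107]
ft_force: [0.2, 0.8, 6.2]
grip_width: 0.0458
grip_force: 20.0
```

```bash
python3 -m creep '[{"translation":[0,0,-30],"roll":0,"gripper":20},{"translation":[0,0,-71],"roll":0,"gripper":20},{"translation":[-10,0,-110],"roll":0,"gripper":20},{"translation":[-50,-10,-120],"roll":0,"gripper":20},{"translation":[-90,-20,-120],"roll":0,"gripper":20}]' | egrep 'pos|width'
python3 -m creep '[{"translation":[-40,-10,0],"roll":0,"gripper":20},{"translation":[-80,-20,0],"roll":0,"gripper":20},{"translation":[-120,-20,10],"roll":0,"gripper":20},{"translation":[-121,-20,50],"roll":0,"gripper":20},{"translation":[-121,-20,90],"roll":0,"gripper":20}]' | egrep 'pos|width'
python3 -m creep '[{"translation":[0,0,0],"roll":0,"gripper":20},{"translation":[0,0,0],"roll":0,"gripper":60},{"translation":[0,0,0],"roll":0,"gripper":60},{"translation":[0,0,0],"roll":0,"gripper":60},{"translation":[0,0,-30],"roll":0,"gripper":60}]' | egrep 'pos|width'
python3 -m creep '[{"translation":[0,0,-40],"roll":0,"gripper":60},{"translation":[0,0,-80],"roll":0,"gripper":60},{"translation":[0,0,-120],"roll":0,"gripper":60},{"translation":[0,0,-160],"roll":0,"gripper":87},{"translation":[0,0,-200],"roll":0,"gripper":87}]' | egrep 'pos|width|time'
python3 -c "
from h import *
to([.55,.04,.26],0)"
```

```text
position: [0.5441, 0.3093, 0.1121]
grip_width: 0.0454
position: [0.4172, 0.3298, 0.0189]
grip_width: 0.046
position: [0.4175, 0.3275, 0.0461]
grip_width: 0.0587
time: 15.47
position: [0.419, 0.3285, 0.2528]
grip_width: 0.067
move [131.5 288.2  -7.3] roll -0.1 yaw -0.1 t 15.5
```

```bash
python3 -m creep '[{"translation":[17,37,-8],"roll":0,"gripper":87},{"translation":[34,74,-16],"roll":0,"gripper":87},{"translation":[51,111,-24],"roll":0,"gripper":87},{"translation":[68,148,-32],"roll":0,"gripper":87},{"translation":[85,185,-40],"roll":0,"gripper":87}]' >/dev/null
python3 -m creep '[{"translation":[17,37,0],"roll":0,"gripper":87},{"translation":[34,74,0],"roll":0,"gripper":87},{"translation":[40,100,0],"roll":0,"gripper":87},{"translation":[40,100,0],"roll":0,"gripper":87},{"translation":[40,100,0],"roll":0,"gripper":87}]' | egrep 'pos'
python3 snap.py w6 ball1 offcut1 zero_key_top record_key_top scale
```

```text
position: [0.5438, 0.0419, 0.2899]
ball1 0.91 [179. 148.  36.  38.]
ball1 0.64 [309.  72.  35.  31.]
offcut1 0.95 [188.  80.  47.  46.]
offcut1 0.94 [318. 155.  50.  33.]
offcut1 0.71 [ 62. 187.  25.  31.]
offcut1 0.61 [319. 210.  18.  23.]
zero_key_top 0.86 [202. 218.  20.  21.]
zero_key_top 0.51 [310.  72.  34.  33.]
record_key_top 0.58 [316. 216.  19.  17.]
scale 0.8 [144.  37. 231. 211.]
```

View pics/w6z.png

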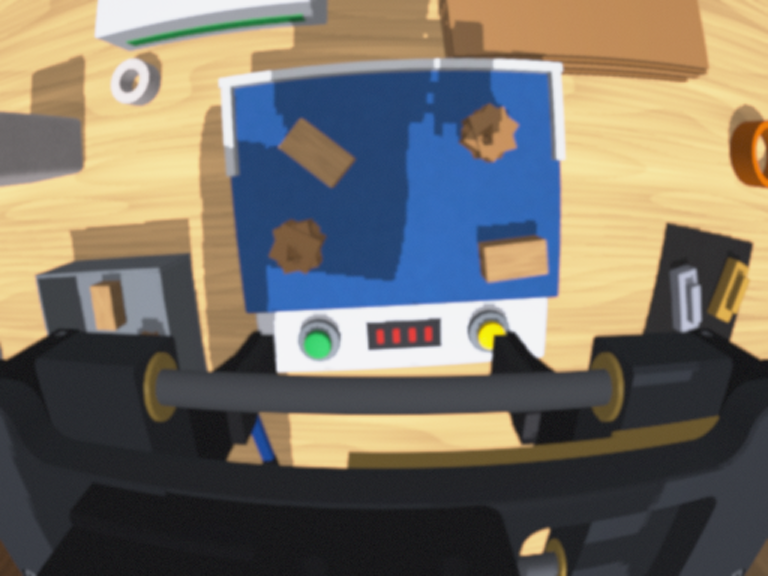

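The pan view (zoomed) shows offcut A at (317,152), ball B at (298,246), ball A at (490,132) and offcut B at (515,262). The zero key is at (317,343) and the record key at (490,335). The guard's inner corners are near (238,88) and (552,76).

```bash
python3 - <<'E'
from h import *
P=json.load(open("w6.json"))
c=lambda b:np.array((b[0]+b[2]/2,b[1]+b[3]/2))
print("ballA",atz("wrist",c((309,72,35,31)),.103,P),"ballB",atz("wrist",c((179,148,36,38)),.103,P))
print("offA",W("w6",317,152,.113),seg("w6",(303,118),(355,157),.113),seg("w6",(278,148),(332,187),.113))
print("offB",W("w6",515,261,.113),seg("w6",(481,250),(546,240),.113),seg("w6",(486,283),(549,273),.113))
print("keys",W("w6",317,345,.068),W("w6",491,337,.068),seg("w6",(317,345),(491,337),.068))
print("inner rail",seg("w6",(238,88),(552,76),.085),W("w6",238,88,.085),W("w6",552,76,.085))
print("pan front",seg("w6",(247,312),(557,295),.085))
# triangulated with top/scene from start
T={"ballA":((269.5,129.5),(318/1.0,0))}
for n,uv,t in(("ballA",c((309,72,35,31)),c((263,120,13,19))),("ballB",c((179,148,36,38)),c((211,148,17,17))),("offA",c((188,80,47,46)),c((220,125,15,21))),("offB",c((318,155,50,33)),c((269,157,17,14)))):
    print(n,np.round(tri([ray("wrist",uv,P),ray("top",t)]),4))
to([0,0,0],0)
E
```

```text
ballA [ 0.65237702 -0.04808188  0.103     ] ballB [0.55149478 0.11563088 0.103     ]
offA [0.63363529 0.0935283  0.113     ] (array([0.6454, 0.0838, 0.113 ]), np.float64(53.2), np.float64(-128.6)) (array([0.6216, 0.1037, 0.113 ]), np.float64(55.1), np.float64(-127.4))
offB [ 0.54379779 -0.07064589  0.113     ] (array([ 0.5576, -0.0691,  0.113 ]), np.float64(58.2), np.float64(-80.7)) (array([ 0.529 , -0.0744,  0.113 ]), np.float64(57.5), np.float64(-81.2))
keys [0.45101155 0.10662154 0.068     ] [ 0.45791984 -0.06553814  0.068     ] (array([0.4545, 0.0205, 0.068 ]), np.float64(172.3), np.float64(-87.7))
inner rail (array([0.7036, 0.0286, 0.085 ]), np.float64(280.8), np.float64(-87.4)) [0.69738755 0.1688113  0.085     ] [ 0.70989809 -0.11170616  0.085     ]
pan front (array([0.4981, 0.0226, 0.085 ]), np.float64(294.5), np.float64(-87.1))
ballA [ 0.6509 -0.0453  0.1116]
ballB [0.5555 0.1127 0.1238]
offA [0.6314 0.0928 0.105 ]
offB [ 0.5419 -0.0739  0.0929]
move [-543.1   44.3  287.3] roll 0.1 yaw 0.1 t 16.6
```

```bash
python3 -m creep '[{"translation":[5,-35,10],"roll":0,"gripper":87},{"translation":[10,-71,30],"roll":0,"gripper":87},{"translation":[10,-71,71],"roll":0,"gripper":87},{"translation":[10,-71,112],"roll":0,"gripper":87},{"translation":[10,-71,150],"roll":0,"gripper":87}]' 20 | egrep 'pos|ft|width'
python3 -m creep '[{"translation":[0,0,30],"roll":0,"gripper":87},{"translation":[0,0,58],"roll":0,"gripper":75},{"translation":[0,0,67],"roll":0,"gripper":60},{"translation":[0,0,67],"roll":0,"gripper":20},{"translation":[0,0,67],"roll":0,"gripper":20}]' | egrep 'pos|ft|width'
python3 -m creep '[{"translation":[0,0,0],"roll":0,"gripper":20},{"translation":[0,0,0],"roll":0,"gripper":20},{"translation":[0,0,0],"roll":0,"gripper":20},{"translation":[0,0,0],"roll":0,"gripper":20},{"translation":[0,0,0],"roll":0,"gripper":20}]' | egrep 'pos|ft|width|force'
```

```text
position: [0.553, 0.1165, 0.1359]
ft_force: [0.8, -0.4, -1.0]
grip_width: 0.0869
position: [0.5538, 0.115, 0.0705]
ft_force: [0.7, -0.0, 0.5]
grip_width: 0.0677
position: [0.5544, 0.1145, 0.0716]
ft_force: [-1.0, -0.2, 6.3]
grip_width: 0.0433
grip_force: 20.0
```

```bash
python3 -m creep '[{"translation":[0,0,-35],"roll":0,"gripper":20},{"translation":[-5,-10,-65],"roll":0,"gripper":20},{"translation":[-20,-45,-75],"roll":0,"gripper":20},{"translation":[-38,-80,-75],"roll":0,"gripper":20},{"translation":[-55,-115,-75],"roll":0,"gripper":20}]' | egrep 'pos|width'
python3 -m creep '[{"translation":[-18,-37,0],"roll":0,"gripper":20},{"translation":[-34,-74,0],"roll":0,"gripper":20},{"translation":[-38,-85,30],"roll":0,"gripper":20},{"translation":[-38,-85,70],"roll":0,"gripper":20},{"translation":[-38,-85,105],"roll":0,"gripper":20}]' | egrep 'pos|width'
python3 -m creep '[{"translation":[0,0,0],"roll":0,"gripper":60},{"translation":[0,0,0],"roll":0,"gripper":60},{"translation":[0,0,0],"roll":0,"gripper":60},{"translation":[0,0,-30],"roll":0,"gripper":60},{"translation":[0,0,-70],"roll":0,"gripper":60}]' | egrep 'pos|width'
python3 -m creep '[{"translation":[5,6,-40],"roll":-7,"gripper":60},{"translation":[20,20,-70],"roll":-14,"gripper":60},{"translation":[45,45,-80],"roll":-21,"gripper":60},{"translation":[70,75,-80],"roll":-28,"gripper":60},{"translation":[95,105,-80],"roll":-35,"gripper":60}]' | egrep 'pos|width|time'
python3 -c "
from h import *
to([.633,.093,.12],52)"
```

```text
position: [0.4989, 0.2304, 0.1466]
grip_width: 0.0431
position: [0.4605, 0.3163, 0.0398]
grip_width: 0.0431
position: [0.4598, 0.3136, 0.1107]
grip_width: 0.0587
time: 19.52
position: [0.5585, 0.2089, 0.1962]
grip_width: 0.0599
move [ -7.  137.3  76.7] roll -16.7 yaw 35.3 t 19.5
```

```bash
python3 -m creep '[{"translation":[-2,35,5],"roll":-6,"gripper":60},{"translation":[-4,70,15],"roll":-12,"gripper":60},{"translation":[-6,105,35],"roll":-17,"gripper":60},{"translation":[-7,137,60],"roll":-17,"gripper":60},{"translation":[-7,137,76],"roll":-17,"gripper":60}]' 20 >/dev/null
python3 -m creep '[{"translation":[0,0,0],"roll":0,"gripper":60},{"translation":[0,0,0],"roll":0,"gripper":60}]' | egrep 'pos|ft|width'
python3 -c "
from h import *
to([.633,.093,.069],52)"
```

```text
position: [0.6285, 0.0926, 0.1161]
ft_force: [0.6, 0.7, 0.5]
grip_width: 0.0601
move [ 3.   3.2 47.1] roll -0.1 yaw 51.9 t 20.1
```

```bash
python3 -m creep '[{"translation":[3,3,25],"roll":0,"gripper":60},{"translation":[3,3,47],"roll":0,"gripper":60},{"translation":[3,3,47],"roll":0,"gripper":15},{"translation":[3,3,47],"roll":0,"gripper":15},{"translation":[3,3,47],"roll":0,"gripper":15}]' 20 | egrep 'pos|ft|width'
python3 -m creep '[{"translation":[0,0,0],"roll":0,"gripper":15},{"translation":[0,0,0],"roll":0,"gripper":15},{"translation":[0,0,0],"roll":0,"gripper":15},{"translation":[0,0,0],"roll":0,"gripper":15}]' | egrep 'pos|ft|width|force'
python3 -m creep '[{"translation":[0,0,-40],"roll":7,"gripper":15},{"translation":[0,0,-75],"roll":14,"gripper":15},{"translation":[0,0,-85],"roll":21,"gripper":15},{"translation":[0,0,-85],"roll":28,"gripper":15},{"translation":[0,0,-85],"roll":35,"gripper":15}]' | egrep 'pos|width|force'
python3 -c "
from h import *
to([.475,.335,.05],0)"
```

```text
position: [0.6337, 0.0945, 0.0698]
ft_force: [0.6, 0.3, 0.3]
grip_width: 0.047
position: [0.6333, 0.0939, 0.0687]
ft_force: [-1.6, 0.2, 6.5]
grip_width: 0.0301
grip_force: 20.0
position: [0.6334, 0.0936, 0.1539]
ft_force: [-0.1, 0.3, -0.0]
grip_width: 0.0298
grip_force: 20.0
move [ -83.2 -276.7  103.4] roll 16.6 yaw 16.6 t 21.3
```

```bash
python3 -m creep '[{"translation":[-14,-39,0],"roll":6,"gripper":15},{"translation":[-28,-78,0],"roll":12,"gripper":15},{"translation":[-42,-116,0],"roll":17,"gripper":15},{"translation":[-56,-154,0],"roll":17,"gripper":15},{"translation":[-70,-192,0],"roll":17,"gripper":15}]' | egrep 'pos|width|rot'
python3 -c "
from h import *
to([.42,.38,.05],0)"
```

```text
position: [0.5082, 0.2579, 0.1521]
tool_rot: [1.0, -0.001, -0.0, -0.0]
grip_width: 0.0296
move [ -88.5 -121.9  102.2] roll -0.1 yaw -0.1 t 21.7
```

```bash
python3 -m creep '[{"translation":[-24,-33,0],"roll":0,"gripper":15},{"translation":[-48,-66,0],"roll":0,"gripper":15},{"translation":[-72,-99,0],"roll":0,"gripper":15},{"translation":[-88,-121,25],"roll":0,"gripper":15},{"translation":[-88,-121,65],"roll":0,"gripper":15}]' | egrep 'pos|width'
python3 -m creep '[{"translation":[0,0,38],"roll":0,"gripper":15},{"translation":[0,0,38],"roll":0,"gripper":50},{"translation":[0,0,38],"roll":0,"gripper":50},{"translation":[0,0,20],"roll":0,"gripper":50},{"translation":[0,0,-20],"roll":0,"gripper":50}]' | egrep 'pos|width'
python3 -m creep '[{"translation":[0,0,-40],"roll":0,"gripper":80},{"translation":[25,25,-60],"roll":0,"gripper":80},{"translation":[45,60,-70],"roll":0,"gripper":80},{"translation":[65,95,-70],"roll":0,"gripper":80},{"translation":[85,130,-70],"roll":0,"gripper":80}]' | egrep 'pos|width'
python3 -c "
from h import *
to([.652,-.0475,.15],0)"
```

```text
position: [0.4214, 0.3843, 0.0906]
grip_width: 0.0298
position: [0.4202, 0.3764, 0.1062]
grip_width: 0.0466
position: [0.5097, 0.2469, 0.1828]
grip_width: 0.075
move [142.3 294.3  33.4] roll -0.0 yaw -0.0 t 22.9
```

```bash
python3 -m creep '[{"translation":[18,37,-5],"roll":0,"gripper":80},{"translation":[36,74,-10],"roll":0,"gripper":80},{"translation":[54,111,-15],"roll":0,"gripper":80},{"translation":[72,148,-20],"roll":0,"gripper":80},{"translation":[90,185,-20],"roll":0,"gripper":80}]' >/dev/null
python3 -m creep '[{"translation":[15,37,0],"roll":0,"gripper":80},{"translation":[27,74,0],"roll":0,"gripper":80},{"translation":[32,109,0],"roll":0,"gripper":80},{"translation":[32,109,0],"roll":0,"gripper":80},{"translation":[32,109,0],"roll":0,"gripper":80}]' | egrep 'pos'
python3 snap.py w7 ball1 offcut1 
python3 - <<'E'
from h import *
P=json.load(open("w7.json"))
for r in rec("wrist","ball1"): b=r["bbox"];print(round(r["p"],2),atz("wrist",(b[0]+b[2]/2,b[1]+b[3]/2),.103,P))
for r in rec("wrist","offcut1"): b=r["bbox"];print("off",round(r["p"],2),atz("wrist",(b[0]+b[2]/2,b[1]+b[3]/2),.105,P))
to([.652,-.0475,.071],0)
E
```

```text
position: [0.6295, -0.0494, 0.2008]
ball1 0.91 [227. 145.  49.  47.]
offcut1 0.85 [253. 244.  53.  41.]
0.91 [ 0.65111031 -0.0464649   0.103     ]
off 0.85 [ 0.54812424 -0.07522967  0.105     ]
move [ 23.9   2.8 127.3] roll 0.0 yaw 0.0 t 24.0
```

```bash
python3 -m creep '[{"translation":[22,-1,20],"roll":0,"gripper":80},{"translation":[22,-1,60],"roll":0,"gripper":80},{"translation":[22,-1,100],"roll":0,"gripper":70},{"translation":[22,-1,129],"roll":0,"gripper":70},{"translation":[22,-1,129],"roll":0,"gripper":20}]' 20 | egrep 'pos|ft|width'
python3 -m creep '[{"translation":[0,0,0],"roll":0,"gripper":20},{"translation":[0,0,0],"roll":0,"gripper":20},{"translation":[0,0,0],"roll":0,"gripper":20},{"translation":[0,0,0],"roll":0,"gripper":20},{"translation":[0,0,0],"roll":0,"gripper":20}]' | egrep 'pos|ft|width|force'
python3 -m creep '[{"translation":[0,0,0],"roll":0,"gripper":20},{"translation":[0,0,0],"roll":0,"gripper":20},{"translation":[0,0,-40],"roll":0,"gripper":20},{"translation":[-10,-10,-75],"roll":0,"gripper":20},{"translation":[-30,-45,-75],"roll":0,"gripper":20}]' | egrep 'pos|ft|width|force'
python3 -c "
from h import *
to([.46,.32,.15],0)"
```

```text
position: [0.6506, -0.0438, 0.0667]
ft_force: [-0.7, -0.5, 0.6]
grip_width: 0.0695
position: [0.6502, -0.0448, 0.0684]
ft_force: [-0.1, 0.1, -0.1]
grip_width: 0.0438
grip_force: 20.0
position: [0.6287, -0.0055, 0.1501]
ft_force: [1.9, 0.6, 1.2]
grip_width: 0.0439
grip_force: 20.0
move [-170.7 -324.4   -4.9] roll -0.3 yaw -0.3 t 25.3
```

```bash
python3 -m creep '[{"translation":[-18,-36,-8],"roll":0,"gripper":20},{"translation":[-36,-72,-8],"roll":0,"gripper":20},{"translation":[-54,-108,-8],"roll":0,"gripper":20},{"translation":[-72,-144,-8],"roll":0,"gripper":20},{"translation":[-90,-180,-8],"roll":0,"gripper":20}]' | egrep 'width'
python3 -m creep '[{"translation":[-18,-36,0],"roll":0,"gripper":20},{"translation":[-36,-72,0],"roll":0,"gripper":20},{"translation":[-54,-108,0],"roll":0,"gripper":20},{"translation":[-70,-144,5],"roll":0,"gripper":20},{"translation":[-70,-144,45],"roll":0,"gripper":20}]' | egrep 'pos|width'
python3 -m creep '[{"translation":[0,0,40],"roll":0,"gripper":20},{"translation":[0,0,50],"roll":0,"gripper":60},{"translation":[0,0,50],"roll":0,"gripper":60},{"translation":[0,0,50],"roll":0,"gripper":60},{"translation":[0,0,20],"roll":0,"gripper":60}]' | egrep 'pos|width'
python3 -m creep '[{"translation":[0,0,-40],"roll":0,"gripper":60},{"translation":[10,10,-75],"roll":0,"gripper":60},{"translation":[25,45,-85],"roll":0,"gripper":60},{"translation":[35,85,-85],"roll":0,"gripper":60},{"translation":[45,125,-85],"roll":0,"gripper":60}]' | egrep 'pos|width'
python3 -c "
from h import *
to([.546,-.073,.15],8)"
```

```text
grip_width: 0.044
position: [0.4626, 0.3324, 0.1118]
grip_width: 0.0437
position: [0.4586, 0.3222, 0.0836]
grip_width: 0.0582
position: [0.5088, 0.1979, 0.1759]
grip_width: 0.0601
move [ 37.  270.9  25.9] roll -8.0 yaw -0.0 t 26.9
```

```bash
python3 -m creep '[{"translation":[6,40,0],"roll":-4,"gripper":87},{"translation":[12,80,0],"roll":-9,"gripper":87},{"translation":[18,120,0],"roll":-9,"gripper":87},{"translation":[24,160,0],"roll":-9,"gripper":87},{"translation":[30,200,0],"roll":-9,"gripper":87}]' 20 >/dev/null
python3 -m creep '[{"translation":[-8,40,0],"roll":0,"gripper":87},{"translation":[-8,68,0],"roll":0,"gripper":87},{"translation":[-8,68,0],"roll":0,"gripper":87},{"translation":[-8,68,0],"roll":0,"gripper":87},{"translation":[-8,68,0],"roll":0,"gripper":87}]' | egrep 'pos|rot|width'
python3 - <<'E'
from h import *
s=telemetry.get_obs();P=[s["position"],s["tool_rot"]];viewer.camera("wrist")
for r in rec("wrist","offcut1"): b=r["bbox"];print("off",round(r["p"],2),atz("wrist",(b[0]+b[2]/2,b[1]+b[3]/2),.1,P),atz("wrist",(b[0]+b[2]/2,b[1]+b[3]/2),.113,P))
to([.545,-.073,.069],9)
E
```

```text
position: [0.5383, -0.0699, 0.1729]
tool_rot: [0.997, 0.077, 0.001, 0.0]
grip_width: 0.0869
off 0.84 [ 0.54400129 -0.07357454  0.1       ] [ 0.54737022 -0.07284017  0.113     ]
off 0.3 [ 0.5793154  -0.00521184  0.1       ] [ 0.58088829 -0.00795431  0.113     ]
move [  6.2   5.4 103.1] roll -0.0 yaw 9.0 t 27.9
```

```bash
python3 -m creep '[{"translation":[6,4,30],"roll":0,"gripper":87},{"translation":[6,4,70],"roll":0,"gripper":87},{"translation":[6,4,103],"roll":0,"gripper":87},{"translation":[6,4,103],"roll":0,"gripper":87},{"translation":[6,4,103],"roll":0,"gripper":40}]' 20 | egrep 'pos|ft|width'
python3 -m creep '[{"translation":[0,0,0],"roll":0,"gripper":40},{"translation":[0,0,0],"roll":0,"gripper":40},{"translation":[0,0,0],"roll":0,"gripper":40},{"translation":[0,0,0],"roll":0,"gripper":40},{"translation":[0,0,0],"roll":0,"gripper":40}]' | egrep 'pos|ft|width|force'
```

```text
position: [0.5444, -0.071, 0.0676]
ft_force: [-0.8, 0.5, 0.3]
grip_width: 0.0848
position: [0.5445, -0.0724, 0.0685]
ft_force: [-0.3, -0.4, 1.0]
grip_width: 0.0549
grip_force: 4.8
```

```bash
python3 -m creep '[{"translation":[0,0,0],"roll":0,"gripper":40},{"translation":[0,0,-40],"roll":0,"gripper":40},{"translation":[0,-10,-75],"roll":0,"gripper":40},{"translation":[2,-50,-78],"roll":0,"gripper":40},{"translation":[4,-90,-78],"roll":0,"gripper":40}]' | egrep 'width|force'
python3 -m creep '[{"translation":[2,-41,0],"roll":0,"gripper":40},{"translation":[4,-82,0],"roll":0,"gripper":40},{"translation":[6,-123,0],"roll":0,"gripper":40},{"translation":[8,-164,0],"roll":0,"gripper":40},{"translation":[10,-205,0],"roll":0,"gripper":40}]' | egrep 'pos|width'
python3 -m creep '[{"translation":[1,-41,0],"roll":0,"gripper":40},{"translation":[2,-82,0],"roll":0,"gripper":40},{"translation":[2,-123,0],"roll":0,"gripper":40},{"translation":[2,-125,30],"roll":0,"gripper":40},{"translation":[2,-125,70],"roll":0,"gripper":40}]' | egrep 'pos|width'
python3 -m creep '[{"translation":[0,0,12],"roll":0,"gripper":40},{"translation":[0,0,12],"roll":0,"gripper":75},{"translation":[0,0,12],"roll":0,"gripper":75},{"translation":[0,0,12],"roll":0,"gripper":75},{"translation":[0,0,-20],"roll":0,"gripper":75}]' | egrep 'pos|width'
python3 -m creep '[{"translation":[0,0,-40],"roll":7,"gripper":75},{"translation":[0,0,-80],"roll":9,"gripper":75},{"translation":[0,40,-120],"roll":9,"gripper":75},{"translation":[0,60,-150],"roll":9,"gripper":75},{"translation":[0,60,-150],"roll":9,"gripper":75}]' | egrep 'pos|width'
python3 -m creep '[{"translation":[0,0,0],"roll":0,"gripper":75}]'
python3 snap.py w8 ball1 offcut1 bin
```

```text
ft_force: [0.1, 0.6, -0.4]
grip_width: 0.0545
grip_force: 20.0
position: [0.5118, 0.2228, 0.1462]
grip_width: 0.0547
position: [0.4978, 0.3497, 0.0791]
grip_width: 0.0546
position: [0.4925, 0.3428, 0.0931]
grip_width: 0.0719
position: [0.5089, 0.2836, 0.2548]
grip_width: 0.0747
time: 30.87
position: [0.5075, 0.2846, 0.2518]
tool_rot: [1.0, -0.002, 0.005, -0.002]
ft_force: [-0.2, 0.4, -1.5]
grip_width: 0.075
grip_force: 0.0
ball1 0.82 [212. 230.  31.  14.]
ball1 0.74 [211. 196.  36.  37.]
ball1 0.59 [232. 168.  25.  36.]
offcut1 0.85 [186. 168.  51.  32.]
offcut1 0.8 [188. 209.  24.  42.]
offcut1 0.57 [131. 150. 145. 102.]
bin 0.74 [165. 283.  78.  27.]
bin 0.71 [133. 148. 143. 106.]
```

View pics/w8.png

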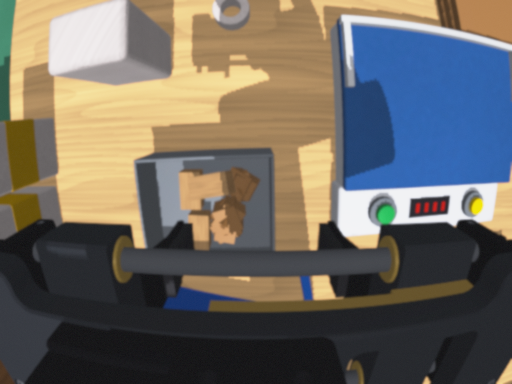

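The pan is empty, and the bin holds blocks at (205,185) and (200,228) and balls at (228,215) and (242,180), all below the rim. Next is the zero key.

```bash
python3 -m creep '[{"translation":[-12,38,0],"roll":0,"gripper":0},{"translation":[-24,76,0],"roll":0,"gripper":0},{"translation":[-36,114,0],"roll":0,"gripper":0},{"translation":[-48,150,15],"roll":0,"gripper":0},{"translation":[-57,177,40],"roll":0,"gripper":0}]' 20 >/dev/null
python3 -m creep '[{"translation":[0,0,40],"roll":0,"gripper":0},{"translation":[0,0,80],"roll":0,"gripper":0},{"translation":[0,0,120],"roll":0,"gripper":0},{"translation":[0,0,120],"roll":0,"gripper":0},{"translation":[0,0,120],"roll":0,"gripper":0}]' | egrep 'pos|ft|width'
python3 - <<'E'
from h import *
s=telemetry.get_obs();P=[s["position"],s["tool_rot"]];im=viewer.camera("wrist");cv2.imwrite("pics/w9.png",im)
print([(round(r["p"],2),np.round(r["bbox"]).tolist(),atz("wrist",(r["bbox"][0]+r["bbox"][2]/2,r["bbox"][1]+r["bbox"][3]/2),.066,P)) for r in rec("wrist","zero_key_top")])
viewer.camera("top");viewer.camera("scene")
for c in("top","scene"):
    for n in("ball3","offcut1"): print(c,n,[(round(r["p"],2),np.round(r["bbox"]).tolist()) for r in rec(c,n) if r["p"]>.3])
to([.451,.107,.05],0)
E
```

```text
position: [0.4441, 0.1092, 0.0832]
ft_force: [1.2, -0.2, -0.3]
grip_width: 0.0164
[]
top ball3 [(0.4, [154.0, 183.0, 8.0, 7.0]), (0.35, [120.0, 165.0, 60.0, 26.0])]
top offcut1 [(0.58, [142.0, 173.0, 21.0, 13.0]), (0.58, [137.0, 181.0, 3.0, 7.0]), (0.47, [154.0, 183.0, 8.0, 9.0])]
scene ball3 [(0.72, [349.0, 223.0, 20.0, 16.0]), (0.41, [344.0, 240.0, 14.0, 4.0])]
scene offcut1 [(0.66, [355.0, 236.0, 19.0, 17.0]), (0.65, [371.0, 229.0, 14.0, 17.0]), (0.55, [375.0, 248.0, 10.0, 8.0])]
move [ 2.5  1.9 38. ] roll -0.0 yaw -0.0 t 32.3
```

```bash
python3 -m creep '[{"translation":[3,1,15],"roll":0,"gripper":0},{"translation":[3,1,30],"roll":0,"gripper":0},{"translation":[3,1,34],"roll":0,"gripper":0},{"translation":[3,1,34],"roll":0,"gripper":0},{"translation":[3,1,34],"roll":0,"gripper":0}]' | egrep 'pos|ft|width'
python3 -m creep '[{"translation":[0,0,2],"roll":0,"gripper":0},{"translation":[0,0,4],"roll":0,"gripper":0},{"translation":[0,0,4],"roll":0,"gripper":0}]' | egrep 'pos|ft|width'
python3 -m creep '[{"translation":[0,0,2],"roll":0,"gripper":0},{"translation":[0,0,4],"roll":0,"gripper":0},{"translation":[0,0,4],"roll":0,"gripper":0}]' | egrep 'pos|ft|width'
```

```text
position: [0.4512, 0.1076, 0.053]
ft_force: [1.4, -0.2, 3.0]
grip_width: 0.0005
position: [0.4513, 0.1076, 0.0507]
ft_force: [-0.7, -1.3, 22.1]
grip_width: 0.0005
position: [0.4515, 0.1076, 0.0501]
ft_force: [-7.2, -1.6, 56.0]
grip_width: 0.0005
```

The zero key bottomed out at 22 N, rising to 56 N. I'll lift off and look at the guard's corners on the way.

```bash
python3 -m creep '[{"translation":[0,0,-40],"roll":0,"gripper":87},{"translation":[0,0,-80],"roll":0,"gripper":87},{"translation":[40,10,-120],"roll":0,"gripper":87},{"translation":[75,30,-155],"roll":0,"gripper":87},{"translation":[110,50,-180],"roll":0,"gripper":87}]' >/dev/null
python3 -m creep '[{"translation":[30,15,-10],"roll":0,"gripper":87},{"translation":[60,27,-10],"roll":0,"gripper":87},{"translation":[60,27,-10],"roll":0,"gripper":87},{"translation":[60,27,-10],"roll":0,"gripper":87},{"translation":[60,27,-10],"roll":0,"gripper":87}]' | egrep 'pos'
python3 -m creep '[{"translation":[0,0,0],"roll":0,"gripper":87},{"translation":[0,0,0],"roll":0,"gripper":87},{"translation":[0,0,0],"roll":0,"gripper":87}]' | egrep 'pos'
python3 snap.py w10; python3 -c "
import cv2,numpy as np
a=cv2.imread('pics/w10.png');f=lambda x:cv2.resize(x,(390,580),interpolation=cv2.INTER_CUBIC)
cv2.imwrite('pics/w10c.png',cv2.resize(a[60:200,100:420],None,fx=2.5,fy=2.5,interpolation=cv2.INTER_CUBIC))"
```

```text
position: [0.5946, 0.0436, 0.2141]
position: [0.5955, 0.0439, 0.2149]
```

View pics/w10c.png

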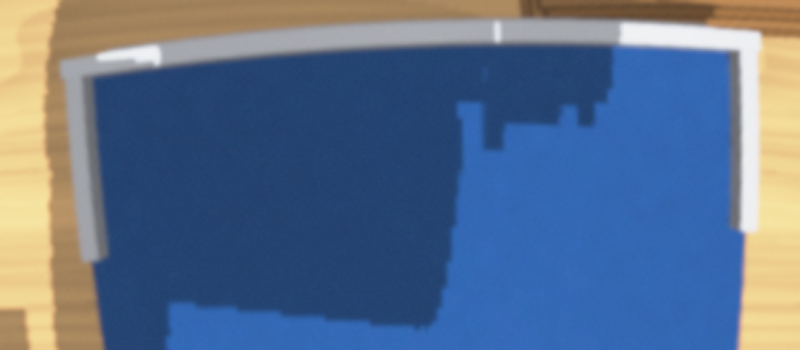

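The crop shows the pan corner boundaries at left (96,76) and right (731,51). The left stop's inner base line ends at (106,258) and the right one's at (733,228).

```bash
python3 - <<'E'
from h import *
P=json.load(open("w10.json"))
f=lambda u,v,z=.085:atz("wrist",(u/2.5+100,v/2.5+60),z,P)
a=lambda A,B:(round(np.linalg.norm(B-A)*1000,1),round(np.degrees(np.arctan2(*(B-A)[1::-1])),2))
L,Rr=f(96,76),f(731,51)
print("L",L,"R",Rr,a(L,Rr));print("Lstop",a(f(106,258),L),"Rstop",a(f(733,228),Rr))
# rail line from colour: blue boundary per column
im=cv2.imread("pics/w10.png");hsv=cv2.cvtColor(im,cv2.COLOR_BGR2HSV)
m=((hsv[...,0]>95)&(hsv[...,0]<125)&(hsv[...,1]>120)).astype(np.uint8)
pts=[]
for u in range(145,390,6):
    col=np.where(m[60:140,u])[0]
    if len(col): pts.append(atz("wrist",(u,60+col[0]-.5),.085,P)[:2])
pts=np.array(pts);k,b=np.polyfit(pts[:,1],pts[:,0],1);res=pts[:,0]-(k*pts[:,1]+b)
g=abs(res)<.004;k,b=np.polyfit(pts[g,1],pts[g,0],1);print("rail x=",k,"*y+",b,"angle",np.degrees(np.arctan(-k)),"std",np.std(pts[g,0]-(k*pts[g,1]+b)))
for nm,rows in(("left",range(95,162,4)),("right",range(85,150,4))):
    q=[]
    for v in rows:
        r=np.where(m[v,100:420])[0]; u=100+(r[0]-.5 if nm=="left" else r[-1]+.5); q.append(atz("wrist",(u,v),.085,P)[:2])
    q=np.array(q);kk,bb=np.polyfit(q[:,0],q[:,1],1);x=(k*bb+b)/(1-k*kk);print(nm,"corner",x,kk*x+bb,"angle",np.degrees(np.arctan(kk)))
print("keyR",)
to([0,0,0],0)
E
```

```text
L [0.6987387  0.17037856 0.085     ] R [ 0.71238878 -0.10879579  0.085     ] (np.float64(279.5), np.float64(-87.2))
Lstop (np.float64(81.2), np.float64(0.69)) Rstop (np.float64(80.4), np.float64(3.28))
rail x= -0.050457255965223116 *y+ 0.7063937578993855 angle 2.888538131524604 std 0.0002869619101129999
left corner 0.697731504388382 0.1716750811216111 angle 2.902870682118951
right corner 0.7117955815670043 -0.107057420469751 angle 2.5932680320012187
keyR
move [-595.6   44.1  215.5] roll -0.0 yaw -0.0 t 34.4
```

```bash
python3 -m creep '[{"translation":[-11,40,0],"roll":0,"gripper":87},{"translation":[-22,80,0],"roll":0,"gripper":87},{"translation":[-33,120,0],"roll":0,"gripper":87},{"translation":[-44,160,0],"roll":0,"gripper":87},{"translation":[-55,200,0],"roll":0,"gripper":87}]' >/dev/null
python3 -m creep '[{"translation":[-11,40,0],"roll":0,"gripper":87},{"translation":[-22,80,0],"roll":0,"gripper":87},{"translation":[-33,120,0],"roll":0,"gripper":87},{"translation":[-44,160,0],"roll":0,"gripper":87},{"translation":[-55,200,0],"roll":0,"gripper":87}]' >/dev/null
python3 -m creep '[{"translation":[-25,24,0],"roll":0,"gripper":87},{"translation":[-25,24,0],"roll":0,"gripper":87},{"translation":[-25,24,0],"roll":0,"gripper":87},{"translation":[-25,24,0],"roll":0,"gripper":87},{"translation":[-25,24,0],"roll":0,"gripper":87}]' | egrep 'pos'
cat > wt.py <<'E'
import sys
from h import *
s=telemetry.get_obs();P=[s["position"],s["tool_rot"]];im=viewer.camera("wrist");cv2.imwrite(f"pics/{sys.argv[1]}.png",im)
json.dump([list(map(float,P[0])),list(map(float,P[1]))],open(sys.argv[1]+".json","w"))
zt=float(sys.argv[2])
for n in("weight_brass","weight_steel"):
    for r in rec("wrist",n)[:2]:
        if r["p"]<.4: continue
        x,y,w,h=[int(round(a)) for a in r["bbox"]];roi=im[max(y-3,0):y+h+3,max(x-3,0):x+w+3]
        _,m=cv2.threshold(roi.max(2),0,255,cv2.THRESH_OTSU)
        c=max(cv2.findContours(m,0,1)[0],key=cv2.contourArea).reshape(-1,2)+[max(x-3,0),max(y-3,0)]
        q=np.array([atz("wrist",p,zt,P)[:2] for p in c],np.float32);(cx,cy),(a,b),t=cv2.minAreaRect(q*1000)
        if a<b: t+=90
        print(n,round(r["p"],2),r["bbox"],"c",round(cx,1),round(cy,1),"size",round(max(a,b),1),round(min(a,b),1),"ang",round((t+90)%180-90,1))
E
python3 wt.py w11 .026; python3 -c "
from h import *
to([.48,-.34,.2])"
```

```text
position: [0.4617, -0.3792, 0.2151]
weight_brass 0.81 [268.0, 118.5, 41.5, 63.2] c 490.9 -422.2 size 80.3 31.0 ang -18.9
weight_steel 0.77 [207.3, 126.4, 37.8, 63.7] c 479.4 -341.3 size 80.1 30.6 ang 15.6
move [ 18.  -39.2  15.2] roll None yaw 0.1 t 35.8
```

```bash
python3 -m creep '[{"translation":[10,-20,20],"roll":7,"gripper":87},{"translation":[18,-38,40],"roll":14,"gripper":87},{"translation":[18,-38,70],"roll":21,"gripper":87},{"translation":[18,-38,90],"roll":28,"gripper":87},{"translation":[18,-38,100],"roll":35,"gripper":87}]' 40 >/dev/null
python3 -m creep '[{"translation":[0,0,10],"roll":7,"gripper":87},{"translation":[0,0,25],"roll":14,"gripper":87},{"translation":[0,0,40],"roll":21,"gripper":87},{"translation":[0,0,50],"roll":28,"gripper":87},{"translation":[0,0,60],"roll":35,"gripper":87}]'  >/dev/null
python3 -m creep '[{"translation":[0,0,0],"roll":4,"gripper":87},{"translation":[0,0,0],"roll":4,"gripper":87},{"translation":[0,0,0],"roll":4,"gripper":87},{"translation":[0,0,0],"roll":4,"gripper":87},{"translation":[0,0,0],"roll":4,"gripper":87}]' |egrep 'pos|ft'
python3 wt.py w12 .026; python3 -c "
from h import *
to([.4794,-.3413,.0085],-74.4)"
```

```text
position: [0.4797, -0.3426, 0.0556]
ft_force: [-0.0, 0.6, 0.9]
weight_brass 0.77 [215.5, 57.9, 113.3, 94.6] c 490.5 -422.3 size 79.6 29.9 ang -18.8
weight_steel 0.88 [205.2, 186.8, 104.1, 47.1] c 479.3 -341.6 size 79.7 30.7 ang 16.0
move [-1.4 -0.3 47. ] roll 0.4 yaw -74.0 t 37.1
```

```bash
python3 -m creep '[{"translation":[-1,0,25],"roll":0,"gripper":87},{"translation":[-1,0,42],"roll":0,"gripper":87},{"translation":[-1,0,47],"roll":0,"gripper":87},{"translation":[-1,0,47],"roll":0,"gripper":87},{"translation":[-1,0,47],"roll":0,"gripper":87}]' 40 |egrep 'pos|ft'
python3 -m creep '[{"translation":[0,0,0],"roll":0,"gripper":40},{"translation":[0,0,0],"roll":0,"gripper":40},{"translation":[0,0,0],"roll":0,"gripper":40},{"translation":[0,0,0],"roll":0,"gripper":40},{"translation":[0,0,0],"roll":0,"gripper":40}]' |egrep 'pos|ft|width|force'
python3 -m creep '[{"translation":[0,0,0],"roll":0,"gripper":40},{"translation":[0,0,0],"roll":0,"gripper":40},{"translation":[0,0,0],"roll":0,"gripper":40}]' |egrep 'pos|ft|width|force'
```

```text
position: [0.4791, -0.3419, 0.0083]
ft_force: [0.3, -0.6, 0.5]
position: [0.4792, -0.3419, 0.0086]
ft_force: [-0.3, 0.0, -0.3]
grip_width: 0.0617
grip_force: 0.0
position: [0.4789, -0.3417, 0.0082]
ft_force: [-1.1, -0.1, 1.5]
grip_width: 0.0495
grip_force: 40.0
```

```bash
python3 -m creep '[{"translation":[0,0,-20],"roll":0,"gripper":40},{"translation":[0,0,-55],"roll":-7,"gripper":40},{"translation":[0,0,-90],"roll":-14,"gripper":40},{"translation":[0,0,-125],"roll":-21,"gripper":40},{"translation":[0,0,-145],"roll":-28,"gripper":40}]'|egrep 'pos|ft|width|force'
python3 -m creep '[{"translation":[0,0,0],"roll":-7,"gripper":40},{"translation":[0,0,0],"roll":-14,"gripper":40},{"translation":[0,0,0],"roll":-21,"gripper":40},{"translation":[0,0,0],"roll":-28,"gripper":40},{"translation":[0,0,0],"roll":-35,"gripper":40}]' |egrep 'width|force'
python3 -m creep '[{"translation":[0,0,0],"roll":-7,"gripper":40},{"translation":[0,0,0],"roll":-13.8,"gripper":40},{"translation":[0,0,0],"roll":-13.8,"gripper":40},{"translation":[0,0,0],"roll":-13.8,"gripper":40}]' |egrep 'pos|width|force'
python3 -c "
from h import *
to([.6866,-.0611,.145],2.8)"
```

```text
position: [0.4797, -0.3422, 0.1558]
ft_force: [0.4, -1.0, -4.2]
grip_width: 0.0495
grip_force: 40.0
ft_force: [0.0, 0.5, -5.0]
grip_width: 0.0492
grip_force: 40.0
position: [0.4783, -0.3409, 0.152]
ft_force: [0.3, 0.2, -5.0]
grip_width: 0.0491
grip_force: 40.0
move [ 220.6 -270.2    7.2] roll -0.2 yaw 2.6 t 39.4
```

```bash
python3 -m creep '[{"translation":[25,-30,0],"roll":0,"gripper":40},{"translation":[50,-60,0],"roll":0,"gripper":40},{"translation":[75,-90,0],"roll":0,"gripper":40},{"translation":[100,-120,0],"roll":0,"gripper":40},{"translation":[125,-150,0],"roll":0,"gripper":40}]'|egrep 'pos|width|force'
python3 -m creep '[{"translation":[25,-30,0],"roll":0,"gripper":40},{"translation":[50,-60,0],"roll":0,"gripper":40},{"translation":[75,-90,0],"roll":0,"gripper":40},{"translation":[95,-120,0],"roll":0,"gripper":40},{"translation":[95,-120,0],"roll":0,"gripper":40}]'|egrep 'pos|width|force'
python3 -m creep '[{"translation":[0,0,15],"roll":0,"gripper":40},{"translation":[0,0,25],"roll":0,"gripper":40},{"translation":[0,0,25],"roll":0,"gripper":40},{"translation":[0,0,25],"roll":0,"gripper":40},{"translation":[0,0,25],"roll":0,"gripper":40}]'|egrep 'pos|width|force'
python3 -c "
from h import *
to([.6866,-.0611,.09],2.8)"
```

```text
position: [0.597, -0.1842, 0.1525]
ft_force: [0.8, -0.8, -3.6]
grip_width: 0.0494
grip_force: 40.0
position: [0.6892, -0.0537, 0.1524]
ft_force: [0.4, 0.0, -2.6]
grip_width: 0.0491
grip_force: 40.0
position: [0.6856, -0.0622, 0.1279]
ft_force: [0.0, -0.3, -4.3]
grip_width: 0.0492
grip_force: 40.0
move [ 1.1 -1.  37.9] roll -0.2 yaw 2.6 t 40.6
```

```bash
python3 -m creep '[{"translation":[1,-1,20],"roll":0,"gripper":40},{"translation":[1,-1,34],"roll":0,"gripper":40},{"translation":[1,-1,36],"roll":0,"gripper":40},{"translation":[1,-1,36],"roll":0,"gripper":40},{"translation":[1,-1,36],"roll":0,"gripper":40}]'|egrep 'pos|ft|width'
python3 -m creep '[{"translation":[0,0,1],"roll":0,"gripper":40},{"translation":[0,0,2],"roll":0,"gripper":40},{"translation":[0,0,2],"roll":0,"gripper":40},{"translation":[0,0,2],"roll":0,"gripper":40}]'|egrep 'pos|ft|width'
python3 wt.py w13 .107
```

```text
position: [0.6875, -0.061, 0.093]
ft_force: [-0.6, 0.0, -3.7]
grip_width: 0.0493
position: [0.687, -0.0605, 0.0906]
ft_force: [0.2, 1.2, -4.2]
grip_width: 0.0497
weight_steel 0.73 [189.3, 206.2, 133.3, 44.4] c 693.0 -60.6 size 85.9 31.5 ang -87.5
```

```bash
python3 -m creep '[{"translation":[0,0,1],"roll":0,"gripper":40},{"translation":[0,0,1.5],"roll":0,"gripper":40},{"translation":[0,0,1.5],"roll":0,"gripper":40}]'|egrep 'pos|ft|width'
python3 -m creep '[{"translation":[3,0,0],"roll":0,"gripper":40},{"translation":[5,0,0],"roll":0,"gripper":40},{"translation":[5,0,0],"roll":0,"gripper":40},{"translation":[5,0,0],"roll":0,"gripper":40}]'|egrep 'pos|ft|width'
python3 -m creep '[{"translation":[1,0,0],"roll":0,"gripper":40},{"translation":[2,0,0],"roll":0,"gripper":40},{"translation":[2,0,0],"roll":0,"gripper":40}]'|egrep 'pos|ft|width'
python3 -m creep '[{"translation":[1,0,0],"roll":0,"gripper":40},{"translation":[1.5,0,0],"roll":0,"gripper":40},{"translation":[1.5,0,0],"roll":0,"gripper":40}]'|egrep 'pos|ft|width'
```

```text
position: [0.687, -0.0604, 0.0893]
ft_force: [-0.6, 0.0, -0.5]
grip_width: 0.0495
position: [0.6917, -0.0602, 0.0893]
ft_force: [-4.8, 0.3, 4.1]
grip_width: 0.0495
position: [0.6924, -0.0602, 0.0893]
ft_force: [-6.2, -0.3, 6.3]
grip_width: 0.0492
position: [0.6941, -0.0601, 0.0893]
ft_force: [-6.1, 0.2, 6.2]
grip_width: 0.0494
```

```bash
python3 -m creep '[{"translation":[1,0,0],"roll":0,"gripper":40},{"translation":[1.5,0,0],"roll":0,"gripper":40},{"translation":[1.5,0,0],"roll":0,"gripper":40}]'|egrep 'pos|ft|width'
python3 -m creep '[{"translation":[1,0,0],"roll":0,"gripper":40},{"translation":[1.5,0,0],"roll":0,"gripper":40},{"translation":[1.5,0,0],"roll":0,"gripper":40}]'|egrep 'pos|ft|width'
```

```text
position: [0.6955, -0.06, 0.0893]
ft_force: [-5.8, -0.7, 6.4]
grip_width: 0.0493
position: [0.6956, -0.06, 0.0894]
ft_force: [-7.9, -1.3, 8.8]
grip_width: 0.0493
```

```bash
python3 -m creep '[{"translation":[1,0,0],"roll":0,"gripper":40},{"translation":[1.5,0,0],"roll":0,"gripper":40},{"translation":[1.5,0,0],"roll":0,"gripper":40}]'|egrep 'pos|ft|width'
python3 -m creep '[{"translation":[1,0,0],"roll":0,"gripper":40},{"translation":[1.5,0,0],"roll":0,"gripper":40},{"translation":[1.5,0,0],"roll":0,"gripper":40}]'|egrep 'pos|ft|width'
```

```text
position: [0.6957, -0.06, 0.0894]
ft_force: [-11.5, -1.3, 10.3]
grip_width: 0.0497
position: [0.6958, -0.0601, 0.0894]
ft_force: [-13.2, -0.9, 12.3]
grip_width: 0.0492
```

```bash
python3 -m creep '[{"translation":[0,3,0],"roll":0,"gripper":40},{"translation":[0,6,0],"roll":0,"gripper":40},{"translation":[0,6,0],"roll":0,"gripper":40},{"translation":[0,6,0],"roll":0,"gripper":40}]'|egrep 'pos|ft|width'
python3 -m creep '[{"translation":[0,2,0],"roll":0,"gripper":40},{"translation":[0,3,0],"roll":0,"gripper":40},{"translation":[0,3,0],"roll":0,"gripper":40}]'|egrep 'pos|ft|width'
python3 -m creep '[{"translation":[0,2,0],"roll":0,"gripper":40},{"translation":[0,3,0],"roll":0,"gripper":40},{"translation":[0,3,0],"roll":0,"gripper":40}]'|egrep 'pos|ft|width'
```

```text
position: [0.6958, -0.0602, 0.0896]
ft_force: [-12.8, 9.7, 14.1]
grip_width: 0.0495
position: [0.6958, -0.0604, 0.0897]
ft_force: [-13.1, 15.5, 15.2]
grip_width: 0.0494
position: [0.6958, -0.0622, 0.0897]
ft_force: [-13.6, 18.1, 16.0]
grip_width: 0.0494
```

```bash
python3 -m creep '[{"translation":[-3,0,-2],"roll":0,"gripper":40},{"translation":[-3,0,-2],"roll":0,"gripper":40},{"translation":[-3,0,-2],"roll":0,"gripper":40}]'|egrep 'pos|ft|width'
python3 -m creep '[{"translation":[0,1,0],"roll":0,"gripper":40},{"translation":[0,2,0],"roll":0,"gripper":40},{"translation":[0,2,0],"roll":0,"gripper":40}]'|egrep 'pos|ft|width'
python3 -m creep '[{"translation":[0,1,0],"roll":0,"gripper":40},{"translation":[0,2,0],"roll":0,"gripper":40},{"translation":[0,2,0],"roll":0,"gripper":40}]'|egrep 'pos|ft|width'
```

```text
position: [0.696, -0.067, 0.0898]
ft_force: [-5.2, 7.9, 3.7]
grip_width: 0.0494
position: [0.696, -0.067, 0.0897]
ft_force: [-5.5, 12.5, 4.5]
grip_width: 0.0492
position: [0.696, -0.0671, 0.0899]
ft_force: [-6.0, 15.8, 4.8]
grip_width: 0.0494
```

```bash
python3 -m creep '[{"translation":[0,-2,0],"roll":0,"gripper":40},{"translation":[0,-3,0],"roll":0,"gripper":40},{"translation":[0,-3,0],"roll":0,"gripper":40}]'|egrep 'pos|ft|width'
python3 -m creep '[{"translation":[0,0,0],"roll":0,"gripper":70},{"translation":[0,0,0],"roll":0,"gripper":70},{"translation":[0,0,0],"roll":0,"gripper":70},{"translation":[0,0,0],"roll":0,"gripper":70},{"translation":[0,0,0],"roll":0,"gripper":70}]'|egrep 'pos|ft|width'
python3 -m creep '[{"translation":[0,0,-20],"roll":0,"gripper":70},{"translation":[0,0,-60],"roll":0,"gripper":70},{"translation":[-20,0,-95],"roll":0,"gripper":70},{"translation":[-40,0,-95],"roll":0,"gripper":70},{"translation":[-40,0,-95],"roll":0,"gripper":70}]'|egrep 'pos|ft|width'
python3 -m creep '[{"translation":[0,0,0],"roll":0,"gripper":87},{"translation":[0,0,0],"roll":0,"gripper":87},{"translation":[0,0,0],"roll":0,"gripper":87}]'|egrep 'pos'
cat > chk.py <<'E'
from h import *
L=np.array([.698,.1712]);Rc=np.array([.712,-.1078]);a=np.radians(2.8);E=np.array([[np.cos(a),-np.sin(a)],[np.sin(a),np.cos(a)]])
s=telemetry.get_obs();P=[s["position"],s["tool_rot"]];im=viewer.camera("wrist");cv2.imwrite("pics/chk.png",im)
for n,C in(("weight_brass",L),("weight_steel",Rc)):
    for r in rec("wrist",n)[:2]:
        if r["p"]<.4: continue
        x,y,w,h=[int(round(v)) for v in r["bbox"]];x-=3;y-=3;roi=im[y:y+h+6,x:x+w+6]
        hsv=cv2.cvtColor(roi,cv2.COLOR_BGR2HSV);m=((hsv[...,0]<95)|(hsv[...,0]>125)|(hsv[...,1]<90)).astype(np.uint8)
        c=max(cv2.findContours(m,0,1)[0],key=cv2.contourArea).reshape(-1,2)+[x,y]
        q=np.array([atz("wrist",p,.107,P)[:2] for p in c],np.float32);(cx,cy),(A,B),t=cv2.minAreaRect(q*1000)
        if A<B:t+=90
        bb=[atz("wrist",p,.107,P)[:2] for p in((x+3,y+3),(x+3+w,y+3),(x+3,y+3+h),(x+3+w,y+3+h))]
        d=E.T@(np.array([cx,cy])/1000-C);d2=E.T@(np.mean(bb,0)-C)
        print(n,round(r["p"],2),"corner frame mm",np.round(d*1000,1),"bbox est",np.round(d2*1000,1),"size",round(max(A,B),1),round(min(A,B),1),"ang",round((t+90)%180-90,1))
E
python3 chk.py;cp pics/chk.png pics/w14.png
```

```text
position: [0.696, -0.067, 0.0897]
ft_force: [-5.4, 10.3, 3.6]
grip_width: 0.0496
position: [0.7003, -0.0737, 0.091]
ft_force: [-0.6, -0.2, 0.6]
grip_width: 0.0684
position: [0.658, -0.0757, 0.189]
ft_force: [-1.6, 0.1, -0.9]
grip_width: 0.07
position: [0.6594, -0.0749, 0.1843]
weight_steel 0.85 corner frame mm [-15.   40.4] bbox est [-15.4  40.4] size 90.0 36.1 ang -87.5
```

```bash
python3 -m creep '[{"translation":[-20,34,-2],"roll":0,"gripper":87},{"translation":[-40,68,-4],"roll":0,"gripper":87},{"translation":[-60,102,-6],"roll":0,"gripper":87},{"translation":[-80,136,-8],"roll":0,"gripper":87},{"translation":[-100,170,-10],"roll":0,"gripper":87}]' >/dev/null
python3 -m creep '[{"translation":[-20,34,0],"roll":-7,"gripper":87},{"translation":[-40,68,0],"roll":-14,"gripper":87},{"translation":[-60,102,0],"roll":-21,"gripper":87},{"translation":[-80,136,0],"roll":-28,"gripper":87},{"translation":[-100,170,0],"roll":-35,"gripper":87}]' >/dev/null
python3 -m creep '[{"translation":[0,0,0],"roll":-7,"gripper":87},{"translation":[0,0,0],"roll":-14,"gripper":87},{"translation":[0,0,0],"roll":-21,"gripper":87},{"translation":[0,0,0],"roll":-28,"gripper":87},{"translation":[0,0,0],"roll":-33.5,"gripper":87}]' >/dev/null
python3 -m creep '[{"translation":[0,0,0],"roll":0,"gripper":87},{"translation":[0,0,0],"roll":0,"gripper":87},{"translation":[0,0,0],"roll":0,"gripper":87}]'|egrep 'pos'
python3 wt.py w15 .026; python3 -c "
from h import *
to([.4908,-.4222,.055],71.1)"
```

```text
position: [0.4758, -0.4236, 0.1952]
weight_brass 0.91 [232.8, 157.1, 67.8, 21.7] c 490.8 -422.0 size 79.1 29.5 ang -19.0
move [  6.2  13.8 140.5] roll -0.1 yaw 71.0 t 48.4
```

```bash
python3 -m creep '[{"translation":[6,14,30],"roll":0,"gripper":87},{"translation":[6,14,70],"roll":0,"gripper":87},{"translation":[6,14,110],"roll":0,"gripper":87},{"translation":[6,14,140],"roll":0,"gripper":87},{"translation":[6,14,140],"roll":0,"gripper":87}]' 40 >/dev/null
python3 -m creep '[{"translation":[0,0,0],"roll":0,"gripper":87},{"translation":[0,0,0],"roll":0,"gripper":87},{"translation":[0,0,0],"roll":0,"gripper":87}]'|egrep 'pos'
python3 wt.py w16 .026; python3 -c "
from h import *
to([.4908,-.4222,.0085],71.1)"
```

```text
position: [0.4923, -0.4243, 0.0584]
weight_brass 0.82 [199.2, 183.7, 103.0, 44.4] c 490.7 -421.4 size 79.6 30.7 ang -19.0
move [ 1.2 -1.6 49.5] roll -0.0 yaw 71.1 t 49.2
```

```bash
python3 -m creep '[{"translation":[1.5,-2,25],"roll":0,"gripper":87},{"translation":[1.5,-2,42],"roll":0,"gripper":87},{"translation":[1.5,-2,49],"roll":0,"gripper":87},{"translation":[1.5,-2,49],"roll":0,"gripper":87},{"translation":[1.5,-2,49],"roll":0,"gripper":87}]' 40 |egrep 'pos|ft'
python3 -m creep '[{"translation":[0,0,0],"roll":0,"gripper":40},{"translation":[0,0,0],"roll":0,"gripper":40},{"translation":[0,0,0],"roll":0,"gripper":40},{"translation":[0,0,0],"roll":0,"gripper":40},{"translation":[0,0,0],"roll":0,"gripper":40}]' |egrep 'pos|ft|width|force'
python3 -m creep '[{"translation":[0,0,0],"roll":0,"gripper":40},{"translation":[0,0,0],"roll":0,"gripper":40},{"translation":[0,0,0],"roll":0,"gripper":40},{"translation":[0,0,0],"roll":0,"gripper":40}]' |egrep 'pos|ft|width|force'
```

```text
position: [0.4897, -0.4208, 0.0072]
ft_force: [1.3, 0.4, 0.3]
position: [0.4896, -0.4206, 0.0071]
ft_force: [1.0, 0.1, 0.3]
grip_width: 0.0618
grip_force: 0.0
position: [0.4896, -0.4205, 0.0067]
ft_force: [-0.4, -0.5, 0.7]
grip_width: 0.0497
grip_force: 40.0
```

```bash
python3 -m creep '[{"translation":[0,0,-20],"roll":0,"gripper":40},{"translation":[0,0,-55],"roll":7,"gripper":40},{"translation":[0,0,-90],"roll":14,"gripper":40},{"translation":[0,0,-125],"roll":21,"gripper":40},{"translation":[0,0,-145],"roll":28,"gripper":40}]'|egrep 'pos|ft|width|force'
python3 -m creep '[{"translation":[0,0,0],"roll":7,"gripper":40},{"translation":[0,0,0],"roll":14,"gripper":40},{"translation":[0,0,0],"roll":21,"gripper":40},{"translation":[0,0,0],"roll":28,"gripper":40},{"translation":[0,0,0],"roll":35,"gripper":40}]' |egrep 'width|force'
python3 -m creep '[{"translation":[0,0,0],"roll":5.3,"gripper":40},{"translation":[0,0,0],"roll":5.3,"gripper":40},{"translation":[0,0,0],"roll":5.3,"gripper":40}]' |egrep 'pos|width|force'
python3 -c "
from h import *
to([.6774,.1219,.15],2.8)"
```

```text
position: [0.4898, -0.4209, 0.1543]
ft_force: [0.8, -1.7, -4.3]
grip_width: 0.0494
grip_force: 40.0
ft_force: [-0.3, -0.5, -4.3]
grip_width: 0.0498
grip_force: 40.0
position: [0.4885, -0.4194, 0.1502]
ft_force: [0.4, -0.6, -3.7]
grip_width: 0.0497
grip_force: 40.0
move [ 216.1 -531.     1.1] roll 0.1 yaw 2.9 t 51.4
```

```bash
python3 -m creep '[{"translation":[12,-35,0],"roll":0,"gripper":40},{"translation":[24,-70,0],"roll":0,"gripper":40},{"translation":[36,-105,0],"roll":0,"gripper":40},{"translation":[48,-140,0],"roll":0,"gripper":40},{"translation":[60,-177,0],"roll":0,"gripper":40}]'|egrep 'width|force'
python3 -m creep '[{"translation":[12,-35,0],"roll":0,"gripper":40},{"translation":[24,-70,0],"roll":0,"gripper":40},{"translation":[36,-105,0],"roll":0,"gripper":40},{"translation":[48,-140,0],"roll":0,"gripper":40},{"translation":[60,-177,0],"roll":0,"gripper":40}]'|egrep 'pos|width|force'
python3 -m creep '[{"translation":[19,-35,0],"roll":0,"gripper":40},{"translation":[38,-70,0],"roll":0,"gripper":40},{"translation":[57,-105,0],"roll":0,"gripper":40},{"translation":[76,-141,0],"roll":0,"gripper":40},{"translation":[96,-177,0],"roll":0,"gripper":40}]'|egrep 'width|force'
python3 -m creep '[{"translation":[0,0,15],"roll":0,"gripper":40},{"translation":[0,0,25],"roll":0,"gripper":40},{"translation":[0,0,25],"roll":0,"gripper":40},{"translation":[0,0,25],"roll":0,"gripper":40},{"translation":[0,0,25],"roll":0,"gripper":40}]'|egrep 'pos|width|force'
python3 -c "
from h import *
to([.6774,.1219,.09],2.8)"
```

```text
ft_force: [0.7, 0.0, -4.4]
grip_width: 0.0492
grip_force: 40.0
position: [0.5921, -0.0594, 0.1512]
ft_force: [0.1, -0.3, -4.7]
grip_width: 0.0497
grip_force: 40.0
ft_force: [0.5, -0.5, -4.3]
grip_width: 0.0496
grip_force: 40.0
position: [0.6792, 0.1191, 0.1265]
ft_force: [0.1, 0.1, -4.6]
grip_width: 0.0497
grip_force: 40.0
move [-1.6 -2.9 36.5] roll -0.1 yaw 2.7 t 53.1
```

```bash
python3 -m creep '[{"translation":[-1,-2,20],"roll":0,"gripper":40},{"translation":[-1,-2,34],"roll":0,"gripper":40},{"translation":[-1,-2,36],"roll":0,"gripper":40},{"translation":[-1,-2,36],"roll":0,"gripper":40},{"translation":[-1,-2,36],"roll":0,"gripper":40}]'|egrep 'pos|ft|width'
python3 -m creep '[{"translation":[0,0,1],"roll":0,"gripper":40},{"translation":[0,0,2],"roll":0,"gripper":40},{"translation":[0,0,2],"roll":0,"gripper":40}]'|egrep 'pos|ft|width'
python3 -m creep '[{"translation":[0,0,1],"roll":0,"gripper":40},{"translation":[0,0,1],"roll":0,"gripper":40}]'|egrep 'pos|ft|width'
```

```text
position: [0.6793, 0.1216, 0.0917]
ft_force: [0.1, 0.2, -4.9]
grip_width: 0.0499
position: [0.6789, 0.1223, 0.0894]
ft_force: [0.3, 0.4, -5.0]
grip_width: 0.0494
position: [0.6786, 0.1224, 0.0878]
ft_force: [1.0, -0.5, -4.1]
grip_width: 0.0494
```

```bash
python3 -m creep '[{"translation":[0,0,0.7],"roll":0,"gripper":40},{"translation":[0,0,0.7],"roll":0,"gripper":40}]'|egrep 'pos|ft|width'
python3 -m creep '[{"translation":[3,0,0],"roll":0,"gripper":40},{"translation":[5,0,0],"roll":0,"gripper":40},{"translation":[7,0,0],"roll":0,"gripper":40},{"translation":[7,0,0],"roll":0,"gripper":40}]'|egrep 'pos|ft|width'
python3 -m creep '[{"translation":[1,0,0],"roll":0,"gripper":40},{"translation":[2,0,0],"roll":0,"gripper":40},{"translation":[2,0,0],"roll":0,"gripper":40}]'|egrep 'pos|ft|width'
python3 -m creep '[{"translation":[1,0,0],"roll":0,"gripper":40},{"translation":[2,0,0],"roll":0,"gripper":40},{"translation":[2,0,0],"roll":0,"gripper":40}]'|egrep 'pos|ft|width'
```

```text
position: [0.6786, 0.1224, 0.0878]
ft_force: [-2.5, -0.5, 0.7]
grip_width: 0.0495
position: [0.685, 0.1229, 0.0878]
ft_force: [-4.6, -0.4, 4.1]
grip_width: 0.0494
position: [0.6858, 0.1229, 0.0878]
ft_force: [-7.4, 0.1, 6.4]
grip_width: 0.0498
position: [0.6863, 0.1229, 0.0878]
ft_force: [-8.9, -0.3, 9.5]
grip_width: 0.0498
```

```bash
python3 -m creep '[{"translation":[1,0,0],"roll":0,"gripper":40},{"translation":[2,0,0],"roll":0,"gripper":40},{"translation":[2,0,0],"roll":0,"gripper":40}]'|egrep 'pos|ft|width'
python3 -m creep '[{"translation":[0,-2,-2],"roll":0,"gripper":40},{"translation":[0,-5,-2],"roll":0,"gripper":40},{"translation":[0,-7,-2],"roll":0,"gripper":40},{"translation":[0,-7,-2],"roll":0,"gripper":40}]'|egrep 'pos|ft|width'
python3 -m creep '[{"translation":[0,-2,0],"roll":0,"gripper":40},{"translation":[0,-3,0],"roll":0,"gripper":40},{"translation":[0,-3,0],"roll":0,"gripper":40}]'|egrep 'pos|ft|width'
```

```text
position: [0.6863, 0.1229, 0.0879]
ft_force: [-11.8, -0.5, 12.1]
grip_width: 0.0495
position: [0.6862, 0.1252, 0.0881]
ft_force: [-9.3, -10.6, 4.8]
grip_width: 0.0497
position: [0.6861, 0.1276, 0.0882]
ft_force: [-9.6, -12.1, 3.9]
grip_width: 0.0493
```

```bash
python3 -m creep '[{"translation":[0,-2,0],"roll":0,"gripper":40},{"translation":[0,-3,0],"roll":0,"gripper":40},{"translation":[0,-3,0],"roll":0,"gripper":40}]'|egrep 'pos|ft|width'
python3 -m creep '[{"translation":[0,-1,0],"roll":0,"gripper":40},{"translation":[0,-2,0],"roll":0,"gripper":40},{"translation":[0,-2,0],"roll":0,"gripper":40}]'|egrep 'pos|ft|width'
python3 -m creep '[{"translation":[0,-1,0],"roll":0,"gripper":40},{"translation":[0,-2,0],"roll":0,"gripper":40},{"translation":[0,-2,0],"roll":0,"gripper":40}]'|egrep 'pos|ft|width'
```

```text
position: [0.686, 0.1305, 0.0882]
ft_force: [-9.6, -12.1, 5.1]
grip_width: 0.0493
position: [0.6859, 0.1324, 0.0882]
ft_force: [-10.0, -11.6, 5.7]
grip_width: 0.0496
position: [0.6859, 0.1329, 0.0882]
ft_force: [-10.5, -16.3, 5.7]
grip_width: 0.0497
```

```bash
python3 -m creep '[{"translation":[0,-1,0],"roll":0,"gripper":40},{"translation":[0,-2,0],"roll":0,"gripper":40},{"translation":[0,-2,0],"roll":0,"gripper":40}]'|egrep 'pos|ft|width'
python3 -m creep '[{"translation":[-2,2,0],"roll":0,"gripper":40},{"translation":[-2,4,0],"roll":0,"gripper":40},{"translation":[-2,4,0],"roll":0,"gripper":40}]'|egrep 'pos|ft|width'
python3 -m creep '[{"translation":[0,0,0],"roll":0,"gripper":70},{"translation":[0,0,0],"roll":0,"gripper":70},{"translation":[0,0,0],"roll":0,"gripper":70},{"translation":[0,0,0],"roll":0,"gripper":70},{"translation":[0,0,0],"roll":0,"gripper":70}]'|egrep 'pos|ft|width'
python3 -m creep '[{"translation":[0,0,-20],"roll":0,"gripper":70},{"translation":[0,0,-60],"roll":0,"gripper":70},{"translation":[-20,0,-95],"roll":0,"gripper":70},{"translation":[-40,0,-95],"roll":0,"gripper":70},{"translation":[-40,0,-95],"roll":0,"gripper":70}]'|egrep 'pos|ft|width'
python3 -m creep '[{"translation":[0,0,0],"roll":0,"gripper":87},{"translation":[0,0,0],"roll":0,"gripper":87},{"translation":[0,0,0],"roll":0,"gripper":87}]'|egrep 'pos'
python3 chk.py;cp pics/chk.png pics/w17.png
```

```text
position: [0.6859, 0.1329, 0.0883]
ft_force: [-9.8, -19.7, 6.2]
grip_width: 0.0494
position: [0.6859, 0.1329, 0.0881]
ft_force: [-7.9, -9.8, 2.7]
grip_width: 0.0498
position: [0.6899, 0.1384, 0.0894]
ft_force: [-0.0, -0.4, -0.5]
grip_width: 0.0682
position: [0.6473, 0.1369, 0.1871]
ft_force: [-0.6, 0.6, -0.6]
grip_width: 0.0701
position: [0.6492, 0.136, 0.1825]
weight_brass 0.98 corner frame mm [-13.9 -37.2] bbox est [-14.3 -38.1] size 84.8 33.1 ang -87.1
weight_steel 0.79 corner frame mm [-13.7  43.4] bbox est [-13.   44.2] size 105.6 42.7 ang -83.1
```

```bash
python3 -m creep '[{"translation":[-15,35,-10],"roll":0,"gripper":40},{"translation":[-30,70,-20],"roll":0,"gripper":20},{"translation":[-45,105,-30],"roll":0,"gripper":0},{"translation":[-45,105,-30],"roll":0,"gripper":0},{"translation":[-45,105,-30],"roll":0,"gripper":0}]'>/dev/null
python3 -m creep '[{"translation":[0,0,0],"roll":0,"gripper":0},{"translation":[0,0,0],"roll":0,"gripper":0},{"translation":[0,0,0],"roll":0,"gripper":0}]'|egrep 'pos'
python3 chk.py;cp pics/chk.png pics/w18.png
python3 - <<'E'
import cv2
a=cv2.imread("pics/w18.png");cv2.imwrite("pics/w18c.png",cv2.resize(a[30:260,100:420],None,fx=2.5,fy=2.5,interpolation=cv2.INTER_CUBIC))
from h import *
to([.458,-.0655,.1],2.8)
E
```

```text
position: [0.609, 0.0302, 0.2132]
weight_brass 0.86 corner frame mm [-14.5 -41.4] bbox est [-14.6 -43. ] size 86.2 37.5 ang 88.7
weight_brass 0.49 corner frame mm [-109.2 -142.6] bbox est [-109.6 -142.2] size 368.0 269.2 ang -87.4
weight_steel 0.6 corner frame mm [-15.9  40.9] bbox est [-15.9  41.6] size 92.6 38.9 ang -82.9
move [-155.4   87.8  113.5] roll 0.1 yaw 2.9 t 59.0
```

View pics/w18c.png

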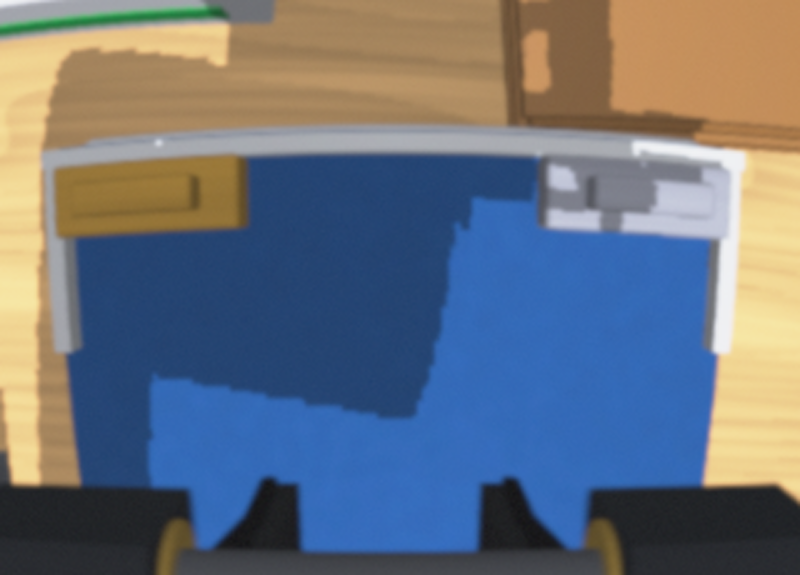

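The brass at (150,195) and the steel at (632,198) both sit flush against the rail and their stops. Next I'll press the record key.

```bash
python3 -m creep '[{"translation":[-35,20,0],"roll":0,"gripper":0},{"translation":[-70,40,0],"roll":0,"gripper":0},{"translation":[-105,60,10],"roll":0,"gripper":0},{"translation":[-140,80,30],"roll":0,"gripper":0},{"translation":[-155,88,65],"roll":0,"gripper":0}]'>/dev/null
python3 -m creep '[{"translation":[0,0,40],"roll":0,"gripper":0},{"translation":[0,0,60],"roll":0,"gripper":0},{"translation":[0,0,60],"roll":0,"gripper":0},{"translation":[0,0,60],"roll":0,"gripper":0},{"translation":[0,0,60],"roll":0,"gripper":0}]'|egrep 'pos|ft|width'
python3 -c "
from h import *
to([.458,-.0655,.055],2.8)"
```

```text
position: [0.4597, -0.0666, 0.0898]
ft_force: [-0.4, -0.4, -0.2]
grip_width: 0.0002
move [-1.7 -1.2 34.8] roll 0.0 yaw 2.8 t 59.9
```

```bash
python3 -m creep '[{"translation":[-2,-1,20],"roll":0,"gripper":0},{"translation":[-2,-1,35],"roll":0,"gripper":0},{"translation":[-2,-1,38],"roll":0,"gripper":0},{"translation":[-2,-1,38],"roll":0,"gripper":0}]'|egrep 'pos|ft'
python3 -m creep '[{"translation":[0,0,2],"roll":0,"gripper":0},{"translation":[0,0,3],"roll":0,"gripper":0},{"translation":[0,0,3],"roll":0,"gripper":0}]'|egrep 'pos|ft'
python3 -m creep '[{"translation":[0,0,1],"roll":0,"gripper":0},{"translation":[0,0,2],"roll":0,"gripper":0},{"translation":[0,0,2],"roll":0,"gripper":0}]'|egrep 'pos|ft'
```

```text
position: [0.4581, -0.0659, 0.052]
ft_force: [0.6, 1.7, 5.0]
position: [0.4581, -0.0659, 0.0508]
ft_force: [-0.8, 2.1, 16.8]
position: [0.4582, -0.0659, 0.0504]
ft_force: [-4.1, 2.4, 33.7]
```

```bash
python3 -m creep '[{"translation":[0,0,-40],"roll":0,"gripper":0},{"translation":[0,0,-80],"roll":0,"gripper":0},{"translation":[35,-15,-115],"roll":0,"gripper":0},{"translation":[70,-35,-145],"roll":0,"gripper":0},{"translation":[100,-60,-160],"roll":0,"gripper":0}]'>/dev/null
python3 -m creep '[{"translation":[20,-20,0],"roll":0,"gripper":0},{"translation":[20,-20,0],"roll":0,"gripper":0},{"translation":[20,-20,0],"roll":0,"gripper":0},{"translation":[20,-20,0],"roll":0,"gripper":0},{"translation":[20,-20,0],"roll":0,"gripper":0}]'|egrep 'pos|ft'
python3 chk.py
python3 - <<'E'
from h import *
viewer.camera("top");viewer.camera("scene")
for c in("top","scene"):
    for n in("ball3","offcut1","weight_brass","weight_steel","marker","stapler","label_roll","tape_roll","flour_pack"): print(c,n,[(round(r["p"],2),np.round(r["bbox"]).tolist()) for r in rec(c,n) if r["p"]>.35])
E
```

```text
position: [0.5582, 0.0094, 0.1976]
ft_force: [-0.2, -0.0, 0.1]
weight_brass 0.87 corner frame mm [-16.6 -41. ] bbox est [-17.2 -44. ] size 87.9 38.5 ang 85.6
weight_steel 0.81 corner frame mm [-16.1  40.5] bbox est [-16.3  42.4] size 89.6 42.8 ang -81.3
top ball3 []
top offcut1 [(0.57, [141.0, 174.0, 21.0, 8.0])]
top weight_brass [(0.61, [204.0, 117.0, 22.0, 10.0])]
top weight_steel [(0.61, [373.0, 118.0, 28.0, 26.0])]
top marker []
top stapler [(0.71, [314.0, 221.0, 15.0, 37.0])]
top label_roll [(0.5, [157.0, 107.0, 16.0, 14.0])]
top tape_roll [(0.93, [370.0, 117.0, 32.0, 29.0]), (0.39, [201.0, 114.0, 92.0, 87.0])]
top flour_pack []
scene ball3 [(0.78, [346.0, 225.0, 26.0, 19.0]), (0.71, [83.0, 198.0, 30.0, 30.0])]
scene offcut1 [(0.5, [354.0, 236.0, 20.0, 16.0]), (0.45, [367.0, 232.0, 17.0, 14.0]), (0.45, [373.0, 249.0, 12.0, 6.0])]
scene weight_brass [(0.62, [246.0, 249.0, 34.0, 19.0]), (0.6, [176.0, 188.0, 137.0, 103.0])]
scene weight_steel [(0.9, [181.0, 229.0, 31.0, 16.0])]
scene marker [(0.62, [330.0, 193.0, 7.0, 26.0])]
scene stapler [(0.53, [210.0, 164.0, 20.0, 17.0])]
scene label_roll [(0.74, [314.0, 309.0, 24.0, 26.0])]
scene tape_roll [(0.95, [83.0, 200.0, 34.0, 26.0]), (0.67, [285.0, 207.0, 10.0, 4.0]), (0.58, [355.0, 236.0, 21.0, 18.0]), (0.5, [181.0, 189.0, 133.0, 100.0])]
scene flour_pack [(0.96, [366.0, 270.0, 63.0, 74.0])]
```

Nothing has moved out of place and the arm touches nothing, so I'm handing it in.

```bash
python3 -c "
from rig import hand_in
print(hand_in())"
```

```text
the job is handed in; nothing more can be done
None
```

I handed the job in after about 60 s of the 208 s allowed: all six scraps are in the grey bin, the zero and record keys were each pressed to the stop in order, and both check weights sit snug in their corners by the last camera check; the rig returned no verdict.

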